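# Change over the oilers on the rotary caddy

### The job

Change over the oilers on the rotary caddy: first push the caddy round by its black post until the post lines up with the green load mark, and with it there take off the spent white-topped oiler, stand it in the round steel dish, stand every fresh oiler on the bench (up to three) upright wholly inside the bay circle of its own colour, and set the flat green tin inside the shallow green-floored cup at the middle. Then gently turn the loaded caddy on by its post until the post lines up with the orange mark, with everything still standing in its place. The oilers are top-heavy: never let one fall over, never spin the caddy fast, and leave the other things on the bench where they are.

Things in the scene. Friction and masses are not known exactly. Their poses are not given: they have to be found in the camera images.
- caddy (a joint): angle of the rotary caddy's turntable, rad, counter-clockwise from above positive: 0 = post at the green load mark, 1.5 = post at the orange mark; stops at -2.6 and 2.6. It turns freely with a light drag (about 0.1 N m plus 0.15 N m per rad/s; 1 to 2 N at the post) and stays where it is left
- post_mid (a point): black upright push post on the turntable, 14 mm diameter, 55 mm tall, 122 mm from the turntable's axis; this point is half-way up it, 27.5 mm above the turntable's top. Its x axis points from the post to the turntable's axis; z up. The nearest bay centre is 152 mm from it
- load_mark (a point): green mark painted on the caddy's fixed black base ring, 155 mm from the axis, 11 mm above the bench; the post is lined up when it lies on the line from the axis to the mark
- use_mark (a point): orange mark painted on the fixed base ring, 155 mm from the axis, 11 mm above the bench, 1.5 rad counter-clockwise (from above) from the green mark
- caddy_base: fixed black round base of the caddy, 336 mm diameter, 10 mm tall; origin on the turntable's axis, at bench height. The aluminium turntable above it is 280 mm in diameter, its top 30 mm above the bench
- dish_floor (a point): centre of the inner floor (3 mm above the bench) of the fixed round steel dish, 94 mm inner diameter at the floor, rim 110 mm in diameter and 12 mm high, for the spent oiler
- tin_c (a point): flat green round tin (full of grease) lying on its base, 44 mm diameter, 26 mm tall, 0.12 kg; this point is its centre, 13 mm above its underside; z up
- hub (a point): centre of the green floor, 30 mm above the bench, of the shallow hub cup on the turntable's axis: a steel rim 68 mm inside and 76 mm outside diameter, standing 5 mm above that floor; the bay centres are 90 mm from it
- bay_red (a point): centre of the red bay, a flat painted circle 70 mm in diameter on the turntable's top (30 mm above the bench), 90 mm from the axis; it turns with the caddy
- bay_yellow (a point): centre of the yellow bay, a flat painted circle 70 mm in diameter on the turntable's top (30 mm above the bench), 90 mm from the axis; it turns with the caddy
- bay_blue (a point): centre of the blue bay, a flat painted circle 70 mm in diameter on the turntable's top (30 mm above the bench), 90 mm from the axis; it turns with the caddy
- oiler_red_c (a point): fresh red oiler, red band and top: upright, top-heavy, 155 mm tall: black foot 44 mm diameter, white body 32, heavy brass head 38 mm diameter from 100 to 134 mm above the underside, 10 mm nozzle above; about 0.22 kg, topples at about 13 degrees of lean, best held by the head. This point is its centre, 77.5 mm above the underside; z along it; may be absent (None)
- oiler_yellow_c (a point): fresh yellow oiler, yellow band and top: upright, top-heavy, 155 mm tall: black foot 44 mm diameter, white body 32, heavy brass head 38 mm diameter from 100 to 134 mm above the underside, 10 mm nozzle above; about 0.22 kg, topples at about 13 degrees of lean, best held by the head. This point is its centre, 77.5 mm above the underside; z along it; may be absent (None)
- oiler_blue_c (a point): fresh blue oiler, blue band and top: upright, top-heavy, 155 mm tall: black foot 44 mm diameter, white body 32, heavy brass head 38 mm diameter from 100 to 134 mm above the underside, 10 mm nozzle above; about 0.22 kg, topples at about 13 degrees of lean, best held by the head. This point is its centre, 77.5 mm above the underside; z along it; may be absent (None)
- oiler_spent_c (a point): spent oiler, white band and top, standing at first at some place on the turntable, not always in a bay: upright, top-heavy, 155 mm tall: black foot 44 mm diameter, white body 32, heavy brass head 38 mm diameter from 100 to 134 mm above the underside, 10 mm nozzle above; about 0.22 kg, topples at about 13 degrees of lean, best held by the head. This point is its centre, 77.5 mm above the underside; z along it
- tape_roll: bystander: white tape roll lying flat, 60 mm diameter, 19 mm tall; origin under its centre
- blade_box: bystander: small yellow box 62 x 36 x 18 mm; origin under its centre
- pill_bottle: bystander: orange pill bottle, 38 mm diameter, 75 mm tall; origin under its centre
- screw_tin: bystander: white-labelled screw tin, 60 mm diameter, 70 mm tall; origin under its centre
Not all that is in view belongs to the job. What is shaped like the part that bears oiler_spent_c but pink or turquoise is not meant. What is shaped like the part that bears oiler_yellow_c but pink or turquoise is not meant.

How it is judged:
On the way, in this order (a step that is already met when the one before it is completed fails the run):
1. the caddy is turned until its post lines up with the green load mark (within 0.09 rad) and is at rest (value of joint caddy between -0.09 and 0.09 rad and velocity of joint caddy between -0.05 and 0.05 rad/s), for 0.3 s.
2. with the post at the green mark (within 0.15 rad), the spent oiler stands in the dish, each fresh one in the bay of its colour, the green tin in the hub cup, all released (value of joint caddy between -0.15 and 0.15 rad and horizontal distance between oiler_red_c and bay_red below 0.018 m and z of oiler_red_c in the frame of bay_red below 0.0855 m and angle between each of oiler_red_c, oiler_yellow_c, oiler_blue_c, oiler_spent_c, tin_c's own z axis and vertical below 0.1 rad and horizontal distance between oiler_yellow_c and bay_yellow below 0.018 m and z of oiler_yellow_c in the frame of bay_yellow below 0.0855 m and horizontal distance between oiler_blue_c and bay_blue below 0.018 m and z of oiler_blue_c in the frame of bay_blue below 0.0855 m and horizontal distance between oiler_spent_c and dish_floor below 0.034 m and z of oiler_spent_c in the frame of dish_floor below 0.0855 m and horizontal distance between tin_c and hub below 0.016 m and z of tin_c in the frame of hub below 0.019 m and contact force between the fingers and oiler_red below 0.1 N and contact force between the fingers and oiler_yellow below 0.1 N and contact force between the fingers and oiler_blue below 0.1 N and contact force between the fingers and oiler_spent below 0.1 N and contact force between the fingers and grease_tin below 0.1 N), for 0.3 s.
3. the loaded caddy is turned until its post lines up with the orange mark (within 0.09 rad) and is at rest (value of joint caddy between 1.41 and 1.59 rad and velocity of joint caddy between -0.05 and 0.05 rad/s), for 0.3 s.
At the end, for the whole second after the job is handed in: post at the orange mark within 0.09 rad; each fresh oiler present upright within 18 mm of its own bay's centre, the spent one standing on the dish floor within 34 mm of its centre, the green tin within 16 mm of the hub's centre (each at most 8 mm too high); all released and at rest (all of step 3 and horizontal distance between oiler_red_c and bay_red below 0.018 m and z of oiler_red_c in the frame of bay_red below 0.0855 m and angle between each of oiler_red_c, oiler_yellow_c, oiler_blue_c, oiler_spent_c, tin_c's own z axis and vertical below 0.1 rad and horizontal distance between oiler_yellow_c and bay_yellow below 0.018 m and z of oiler_yellow_c in the frame of bay_yellow below 0.0855 m and horizontal distance between oiler_blue_c and bay_blue below 0.018 m and z of oiler_blue_c in the frame of bay_blue below 0.0855 m and horizontal distance between oiler_spent_c and dish_floor below 0.034 m and z of oiler_spent_c in the frame of dish_floor below 0.0855 m and horizontal distance between tin_c and hub below 0.016 m and z of tin_c in the frame of hub below 0.019 m and contact force between the fingers and oiler_red below 0.1 N and contact force between the fingers and oiler_yellow below 0.1 N and contact force between the fingers and oiler_blue below 0.1 N and contact force between the fingers and oiler_spent below 0.1 N and contact force between the fingers and grease_tin below 0.1 N and linear speed of each of oiler_red, oiler_yellow, oiler_blue, oiler_spent, grease_tin below 0.03 m/s); the robot touches nothing.
It fails at once if an oiler falls over (leans more than 0.6 rad) (angle between any of oiler_red_c, oiler_yellow_c, oiler_blue_c, oiler_spent_c's own z axis and vertical above 0.6 rad).
It fails at once if the caddy is spun faster than 1.5 rad/s (velocity of joint caddy above 1.5 rad/s or velocity of joint caddy below -1.5 rad/s).
It fails at once if a bystander (tape roll, yellow box, pill bottle or tin) is moved more than 40 mm (distance of any of tape_roll, blade_box, pill_bottle, screw_tin from where it was at the start of the episode above 0.04 m).
Of oiler_red, oiler_yellow, oiler_blue only 1 to 3 are there at a start; the rules pass over those that are not, and their reading is None.
At some moment in a run one of grease_tin may be knocked a few centimetres aside while the robot is not near it.
It also fails if it takes over 210 s, if anything falls off the work surface, if the arm or the gripper's body presses on something with over 40 N, if the wrist force passes 120 N, or if a joint passes its speed limit or range.

### The arm

A 6-joint arm with a two-finger parallel gripper is mounted at the origin on the work surface. World frame = base frame: x ahead of the robot, y to its left, z up, the work surface at z = 0. Lengths are in m, angles in rad, forces in N, time in s.
With the tool pointing down it reaches from about 0.275 to 0.825 m from the base axis. Payload 5.2 kg.
Tool frame: the origin (TCP) lies at the very end of the fingers, on their centre line; the grasp point (between the pads) lies 19 mm behind it (grip_point_offset is the distance from the TCP to the grasp point, in m); z points along the fingers, y is the line along which they close (so a half turn about z gives the same grasp; the last joint's range is limited). The gripper opens to 93 mm and grips with 3 to 60 N. Pads are 15 mm wide; open, the fingers measure 128 mm over their backs; the gripper's body (75 mm by 188 mm) begins 65 mm behind the grasp point.
Start: joints at [-1.49, 0.259, 1.535, -0, 1.348, -0.203], TCP at [0.154, -0.528, 0.219] pointing down, gripper open.
Joint ranges: [-3.14, 3.14], [-0.91, 2.08], [0.19, 2.58], [-1.22, 4.36], [0.22, 2.71], [-3.12, 3.12]. Speed limits (rad/s): [2.57, 2.57, 3.14, 3.14, 3.14, 3.14].

### API

Orientations are given as a 3x3 rotation matrix whose columns are the frame's x, y, z axes.
In Python, from cell import * gives the robot as it stands.
- The arm moves only by the tool send_rows, never from a script. Its argument "steps" is text: rows parted by semicolons, each of 7 numbers parted by spaces: the turn, a rotation vector about the tool's x, y, z in degrees, then the shift along the tool's x, y, z in m, then the closure, from 0 (fully open) to 1 (shut). In form: ax ay az dx dy dz hand; .... A call has 1 to 12 rows; each row shifts and turns the commanded pose from where the row before left it, along the tool's axes as they then stand; what a row does not reach is not made up. A row lasts 1/8 s, in which the tool goes at most 62.5 mm and 10.7 degrees, less where a joint would pass 70% of its speed; a pose out of reach is approached as far as the arm can. A call with a gripper value outside its range is refused whole. The fingers move at their own pace and stop on an object; "force" is the grip in N (left out, the last holds). Time passes only in rows, so rows that do not move let the fingers close. It gives the time, the measured TCP pose, the force, the opening and the grip force at its end, in the units of the state.
- state(): the state, without advancing time (a new reading comes with each control period).
- read_camera(name): name is "side" or "top" or "wrist"; returns a dict with "img" (384x512x3 uint8, red, green, blue), "fov_y" (degrees; the focal length in pixels is half the picture's height over the tangent of half this angle, whatever the lens; pixels are square), "cx", "cy" (the principal point, pixels), "rvec" (rotation vector, rad) and "tvec" (3), from world to camera coordinates, as OpenCV has them. Camera axes: x right, y down, z forward; pixel columns grow to the right and rows downward; lengths in m; the calibration is good to about 2 mm. The wrist camera is an equidistant fisheye: a pixel r from the principal point sees the ray r / f radians off the axis. A picture is of the moment at which its call begins. There is no depth.
- close_job(): hands the job in; it is judged then, once.
The state is a dict: "clock": time; "q": joint angles; "qvel": joint speeds; "joint_efforts": joint torques, N m; "eef_pos": TCP position; "orientation": TCP orientation; "wrist_force": force on the tool from outside, world axes, zero at the start; "torque": the same for the moment, N m; "finger_gap": finger opening in m; "finger_force": force on a finger pad.
Only numpy, scipy, OpenCV 4.12 (cv2) and the standard library are available. Lean on these libraries where they do the work, as an engineer would, in place of code of your own. Each camera call takes 0.05 s, during which the arm holds its last target. There are 200 camera calls.

## Working session

There is one attempt and no reset: what is moved stays moved. The work goes in short steps, Python scripts to look and compute and a tool call to move; the robot and the scene stay as the last step left them, time stands still between calls to the robot, and variables do not carry over. Pictures are saved under pics/ and viewed, at most 14 in all, crops included, and the job is handed in when it is done.

Besides the shell and the picture viewer there is one more tool, called after "Emit:" as name(argument=value, ...), one argument or row to a line, values as JSON. send_rows: Moves the arm, as the interface text tells. Its arguments: {"type":"object","properties":{"steps":{"type":"string"},"force":{"type":"number"}},"required":["steps"]}

```bash
mkdir -p pics; ls
cat > h.py <<'E'
from cell import *
import numpy as np, cv2
def cam(n,save=None):
    c=read_camera(n); c['R']=cv2.Rodrigues(np.array(c['rvec'],float))[0]; c['t']=np.array(c['tvec'],float).ravel()
    c['f']=384/2/np.tan(np.radians(c['fov_y'])/2); c['n']=n
    if save: cv2.imwrite('pics/'+save,c['img'][:,:,::-1])
    return c
def ray(c,u,v):
    x,y=(u-c['cx']),(v-c['cy'])
    if c['n']=='wrist':
        r=np.hypot(x,y); th=r/c['f']; s=np.sin(th)/max(r,1e-9); d=np.array([x*s,y*s,np.cos(th)])
    else: d=np.array([x/c['f'],y/c['f'],1.])
    d=c['R'].T@d; return -c['R'].T@c['t'], d/np.linalg.norm(d)
def atz(c,u,v,z):
    o,d=ray(c,u,v); return (o+d*(z-o[2])/d[2]).round(4)
def tri(*obs):
    A=0;b=0
    for c,u,v in obs:
        o,d=ray(c,u,v); P=np.eye(3)-np.outer(d,d); A=A+P; b=b+P@o
    return np.linalg.solve(A,b).round(4)
def proj(c,p):
    q=c['R']@np.array(p,float)+c['t']
    if c['n']=='wrist':
        r=np.hypot(q[0],q[1]); k=np.arctan2(r,q[2])/max(r,1e-9)*c['f']; return np.array([c['cx']+q[0]*k,c['cy']+q[1]*k]).round(1)
    return np.array([c['cx']+c['f']*q[0]/q[2],c['cy']+c['f']*q[1]/q[2]]).round(1)
E
python3 - <<'E'
from h import *
a=cam('top');b=cam('side');w=cam('wrist')
for c in(a,b,w): print(c['n'],c['f'],c['cx'],c['cy'],-c['R'].T@c['t'],c['R'][2])
import pickle; pickle.dump((a,b,w),open('c0.pkl','wb'))
f=lambda c:cv2.resize(c['img'][:,:,::-1],(800,600),interpolation=cv2.INTER_CUBIC)
cv2.imwrite('pics/top0.png',f(a));cv2.imwrite('pics/side0.png',f(b))
print(state())
E
```

```text
pics
top 372.1376305882095 251.04444467910602 192.0833018365324 [ 0.4284262  -0.02712905  1.07535493] [ 0.19836109  0.01687774 -0.97998368]
side 379.4786422085636 251.92553992867022 190.52831008282712 [ 0.55132943 -0.83837062  0.84524503] [ 0.05136915  0.73568356 -0.67537465]
wrist 297.3186396354542 253.9114068943245 190.18719948144403 [ 0.2331564  -0.50442204  0.38454136] [-0.28313644 -0.0800079  -0.95573662]
{'clock': 0.15, 'q': array([-1.48981267e+00,  2.59176295e-01,  1.53579213e+00, -1.20480290e-05,
        1.34798860e+00, -2.02804647e-01]), 'qvel': array([-5.72147457e-05, -1.69325522e-03, -1.83766411e-03, -1.33322442e-04,
        1.25629744e-03, -2.04165558e-03]), 'joint_efforts': array([ 1.09315504e-03, -4.37647498e+01, -2.84232938e+01,  7.18153501e-02,
        3.81517410e-02, -9.39618644e-05]), 'eef_pos': array([ 0.15397996, -0.52759169,  0.21802418]), 'orientation': array([[ 9.60000893e-01,  2.79996911e-01, -1.22082457e-04],
       [ 2.79996814e-01, -9.59999967e-01,  1.35894559e-03],
       [ 2.63301413e-04, -1.33877168e-03, -9.99999069e-01]]), 'wrist_force': array([ 0.37593778, -0.47355164, -0.92819956]), 'torque': array([-8.69585161e-05,  3.03425261e-02, -6.71676899e-02]), 'finger_force': 0.0, 'finger_gap': 0.09271749216309765}
```

View pics/top0.png

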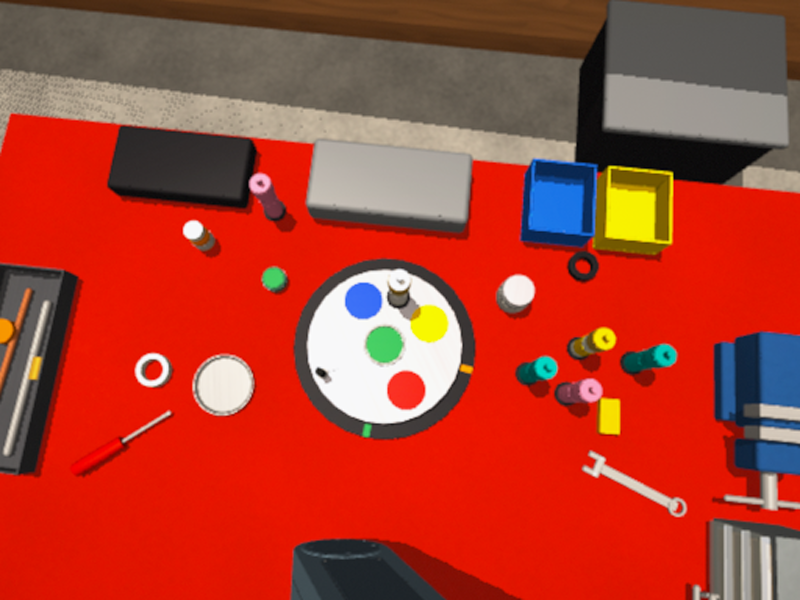

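View pics/side0.png

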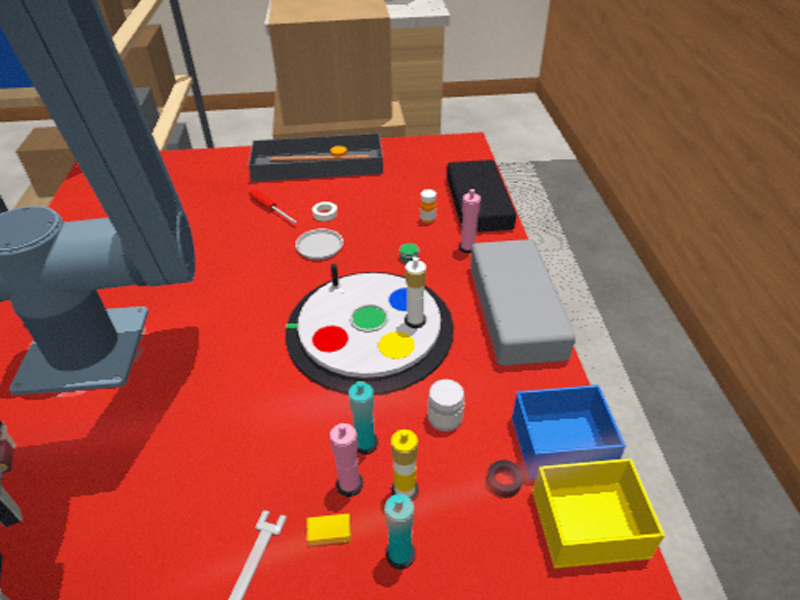

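The pictures show the red-topped bench with the caddy centre at top(385,345), the post at (322,373), the green mark (367,430) and the orange mark (466,369). The spent white oiler is at (399,285) and the dish at (223,385). The tin is at (274,279). Only a yellow fresh oiler is present, at (603,340), among pink and turquoise decoys.

Run:
```python
from h import *
import pickle; a,b,w=pickle.load(open('c0.pkl','rb'))
k=.64
T={'hub':((385,345),(369,318)),'load':((367,430),(292,326)),'use':((466,369),None),'dish':((223,385),(320,243)),'tin_top':((274,277),(409,248)),
'yel_nozz':((608,337),(405,433)),'spent_nozz':((400,274),(416,260)),'post_top':((319,371),(334,266)),'bayY':((429,324),(396,345)),'bayB':((363,300),(402,299)),'bayR':((406,390),(330,338)),
'turq1':((545,366),(361,385)),'pink':((595,388),(344,427)),'turq2':((668,353),(399,497)),'screw':((518,290),(446,387)),'pill':((193,229),(428,193)),'tape':((153,370),(325,210)),'pinkfar':((260,181),(471,192))}
for n,(p,q) in T.items():
    A=(a,p[0]*k,p[1]*k)
    print(n, tri(A,(b,q[0]*k,q[1]*k)) if q else atz(a,p[0]*k,p[1]*k,.011))
# colour centroids at z of plane
def cen(c,m,box):
    x0,y0,x1,y1=[int(i*k) for i in box]; mm=np.zeros_like(m);mm[y0:y1,x0:x1]=m[y0:y1,x0:x1]
    ys,xs=np.nonzero(mm); return xs.mean()+0,ys.mean()+0,len(xs)
r,g,bl=[a['img'][:,:,i].astype(int) for i in range(3)]
for n,m,box,z in[('hub',(g>r+50)&(g>bl+50),(350,310,420,380),.03),('load',(g>r+50)&(g>bl+50),(350,415,385,445),.011),('use',(r>200)&(g>90)&(g<190)&(bl<90),(455,355,480,380),.011),
 ('red',(r>g+80),(380,365,432,415),.03),('yel',(r>150)&(g>150)&(bl<100),(405,300,455,350),.03),('blue',(bl>r+60),(340,275,385,325),.03),('tin',(g>r+30)&(g>bl+30),(255,260,292,296),.026),('post',(r<70)&(g<70)&(bl<70),(310,362,326,386),.05),('dish',(g>100),(185,350,260,420),.008)]:
    u,v,nn=cen(a,m,box); print(n,nn,(u/k,v/k),atz(a,u,v,z))
```

```text
hub [ 0.5582 -0.0047  0.0302]
load [0.4048 0.0112 0.0086]
use [ 0.5307 -0.1562  0.011 ]
dish [0.4578 0.281  0.0071]
tin_top [0.6614 0.2135 0.0271]
yel_nozz [ 0.5941 -0.3614  0.1516]
spent_nozz [ 0.6514 -0.0195  0.181 ]
post_top [0.4956 0.101  0.0816]
bayY [ 0.605  -0.0803  0.0283]
bayB [0.6321 0.044  0.0307]
bayR [ 0.4818 -0.0506  0.03  ]
turq1 [ 0.5374 -0.265   0.1452]
pink [ 0.5104 -0.3434  0.1523]
turq2 [ 0.5775 -0.4569  0.1531]
screw [ 0.6744 -0.2279  0.0772]
pill [0.723  0.3605 0.074 ]
tape [0.4704 0.4108 0.0109]
pinkfar [0.7969 0.233  0.1514]
hub 419 (np.float64(383.84919451073984), np.float64(343.82458233890213)) [ 0.5583 -0.0026  0.03  ]
load 41 (np.float64(366.3109756097561), np.float64(429.6875)) [0.404  0.0122 0.011 ]
use 33 (np.float64(466.0511363636363), np.float64(368.2765151515151)) [ 0.5321 -0.1562  0.011 ]
red 480 (np.float64(405.47526041666663), np.float64(389.4498697916667)) [ 0.4813 -0.0497  0.03  ]
yel 417 (np.float64(429.2341127098322), np.float64(323.17895683453236)) [ 0.6047 -0.0806  0.03  ]
blue 449 (np.float64(362.9175946547884), np.float64(300.0765590200445)) [0.6344 0.0444 0.03  ]
tin 152 (np.float64(272.95435855263156), np.float64(277.6932565789474)) [0.6594 0.2154 0.026 ]
post 20 (np.float64(319.765625), np.float64(371.796875)) [0.4948 0.1034 0.05  ]
dish 1226 (np.float64(222.38861133768353), np.float64(384.234808319739)) [0.4563 0.2816 0.008 ]
```

```bash
cat >> h.py <<'E'
AX=np.array([.5583,-.003]); TH0=np.radians(174.4)
def pose():
    s=state(); R=np.array(s['orientation']); return np.array(s['eef_pos']),np.degrees(np.arctan2(R[1,0],R[0,0]))
def line(p0,y0,p1,y1,n,hand,after=False):
    """rows from (p0,yaw0) to (p1,yaw1), tool down"""
    out=[];d=(np.array(p1)-p0)/n;dy=(y1-y0)/n
    for i in range(n):
        y=np.radians(y0+dy*(i+(1 if after else 0)));c,s=np.cos(y),np.sin(y)
        out.append(f"0 0 {-dy:.2f} {d[0]*c+d[1]*s:.4f} {d[0]*s-d[1]*c:.4f} {-d[2]:.4f} {hand}")
    return '; '.join(out)
E
python3 - <<'E'
from h import *
p,y=pose(); print(p,y); print(line(p,y,[.4955,.101,.20],121,18,.4))
E
```

```text
[ 0.15397996 -0.52759169  0.21802418] 16.26001513834478
0 0 -5.82 0.0280 -0.0282 0.0010 0.4; 0 0 -5.82 0.0307 -0.0252 0.0010 0.4; 0 0 -5.82 0.0331 -0.0220 0.0010 0.4; 0 0 -5.82 0.0352 -0.0185 0.0010 0.4; 0 0 -5.82 0.0369 -0.0149 0.0010 0.4; 0 0 -5.82 0.0382 -0.0110 0.0010 0.4; 0 0 -5.82 0.0391 -0.0071 0.0010 0.4; 0 0 -5.82 0.0396 -0.0031 0.0010 0.4; 0 0 -5.82 0.0397 0.0009 0.0010 0.4; 0 0 -5.82 0.0394 0.0049 0.0010 0.4; 0 0 -5.82 0.0387 0.0089 0.0010 0.4; 0 0 -5.82 0.0376 0.0128 0.0010 0.4; 0 0 -5.82 0.0361 0.0165 0.0010 0.4; 0 0 -5.82 0.0343 0.0201 0.0010 0.4; 0 0 -5.82 0.0321 0.0235 0.0010 0.4; 0 0 -5.82 0.0295 0.0266 0.0010 0.4; 0 0 -5.82 0.0267 0.0295 0.0010 0.4; 0 0 -5.82 0.0235 0.0320 0.0010 0.4
```

Emit:
send_rows(
  steps="0 0 -10 0 0 0 0.4; 0 0 -10 0.01 0 0 0.4; 0 0 0 0 0 0 0.4",
)

```text
clock: 0.52
eef_pos: [0.1633, -0.5231, 0.2183]
orientation: [[0.807, 0.591, 0.0], [0.591, -0.807, 0.001], [0.0, -0.001, -1.0]]
wrist_force: [-0.1, 0.3, -0.1]
finger_gap: 0.0676
finger_force: 0.0
```

Run:
```python
from h import *
p,y=pose(); print(p,y,state()['finger_gap']); print(line(p,y,[.4955,.101,.20],y,14,.4))
```

```text
[ 0.16329997 -0.52314922  0.21833851] 36.211887319025045 0.0675617874746125
0 0 -0.00 0.0455 -0.0220 0.0013 0.4; 0 0 -0.00 0.0455 -0.0220 0.0013 0.4; 0 0 -0.00 0.0455 -0.0220 0.0013 0.4; 0 0 -0.00 0.0455 -0.0220 0.0013 0.4; 0 0 -0.00 0.0455 -0.0220 0.0013 0.4; 0 0 -0.00 0.0455 -0.0220 0.0013 0.4; 0 0 -0.00 0.0455 -0.0220 0.0013 0.4; 0 0 -0.00 0.0455 -0.0220 0.0013 0.4; 0 0 -0.00 0.0455 -0.0220 0.0013 0.4; 0 0 -0.00 0.0455 -0.0220 0.0013 0.4; 0 0 -0.00 0.0455 -0.0220 0.0013 0.4; 0 0 -0.00 0.0455 -0.0220 0.0013 0.4; 0 0 -0.00 0.0455 -0.0220 0.0013 0.4; 0 0 -0.00 0.0455 -0.0220 0.0013 0.4
```

Emit:
send_rows(
  steps="0 0 0 0.0455 -0.022 0.001 0.4; 0 0 0 0.0455 -0.022 0.001 0.4; 0 0 0 0.0455 -0.022 0.001 0.4; 0 0 0 0.0455 -0.022 0.001 0.4; 0 0 0 0.0455 -0.022 0.001 0.4; 0 0 0 0.0455 -0.022 0.001 0.4; 0 0 0 0.0455 -0.022 0.001 0.4; 0 0 0 0.0455 -0.022 0.001 0.4; 0 0 0 0.0455 -0.022 0.001 0.4; 0 0 0 0.0455 -0.022 0.001 0.4; 0 0 0 0.0455 -0.022 0.001 0.4; 0 0 0 0.0455 -0.022 0.001 0.4",
)

```text
clock: 2.02
eef_pos: [0.4478, 0.0135, 0.2068]
orientation: [[0.809, 0.588, 0.001], [0.588, -0.809, -0.001], [0.0, 0.001, -1.0]]
wrist_force: [0.7, -0.8, -0.3]
finger_gap: 0.0556
finger_force: 0.0
```

Emit:
send_rows(
  steps="0 0 0 0.0455 -0.022 0.001 0.4; 0 0 0 0.0455 -0.022 0.001 0.4; 0 0 -9.4 0 0 0 0.4; 0 0 -9.4 0 0 0 0.4; 0 0 -9.4 0 0 0 0.4; 0 0 -9.4 0 0 0 0.4; 0 0 -9.4 0 0 0 0.4; 0 0 -9.4 0 0 0 0.4; 0 0 -9.4 0 0 0 0.4; 0 0 -9.4 0 0 0 0.4; 0 0 -9.6 0 0 0 0.4; 0 0 0 0 0 0 0.4",
)

```text
clock: 3.52
eef_pos: [0.4945, 0.1013, 0.2045]
orientation: [[-0.512, 0.859, -0.0], [0.859, 0.512, -0.0], [-0.0, -0.0, -1.0]]
wrist_force: [-0.6, -0.3, 0.2]
finger_gap: 0.0556
finger_force: 0.0
```

Run:
```python
from h import *
p,y=pose(); print(p,y,state()['finger_gap'],state()['q']); print(line(p,y,[.4955,.101,.045],121,5,.45))
c=cam('wrist','w1.png')
for z in (.03,.0575,.085): print(proj(c,[.4955,.101,z]))
```

```text
[0.49447196 0.10128402 0.20454884] 120.79504988484523 0.05560829822683772 [-1.91703734e-02  1.87702752e-01  1.66246285e+00 -1.58684719e-04
  1.29161338e+00 -5.56601641e-01]
0 0 -0.04 -0.0002 0.0001 0.0319 0.45; 0 0 -0.04 -0.0002 0.0001 0.0319 0.45; 0 0 -0.04 -0.0002 0.0001 0.0319 0.45; 0 0 -0.04 -0.0002 0.0001 0.0319 0.45; 0 0 -0.04 -0.0002 0.0001 0.0319 0.45
[254.3 172.7]
[254.4 178.7]
[254.4 185.8]
```

View pics/w1.png

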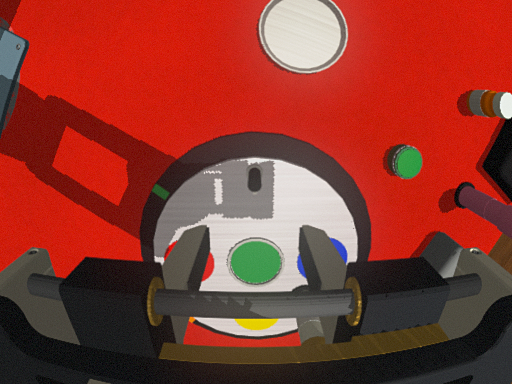

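The wrist view shows the post at (254,168-188), where it was predicted, with the dish above and the tin on the right. I'm going down over the post and caging it.

Emit:
send_rows(
  steps="0 0 0 0 0 0.032 0.45; 0 0 0 0 0 0.032 0.45; 0 0 0 0 0 0.032 0.45; 0 0 0 0 0 0.032 0.5; 0 0 0 0 0 0.0315 0.6; 0 0 0 0 0 0 0.7; 0 0 0 0 0 0 0.8; 0 0 0 0 0 0 0.8; 0 0 0 0 0 0 0.8",
  force=5,
)

```text
clock: 4.7
eef_pos: [0.4953, 0.1015, 0.0463]
orientation: [[-0.516, 0.857, 0.002], [0.857, 0.516, -0.0], [-0.001, 0.002, -1.0]]
wrist_force: [-0.8, -1.0, 0.5]
finger_gap: 0.019
finger_force: 0.0
```

```bash
cat >> h.py <<'E'
def arc(p0,y0,off,th1,n,hand,zf=None):
    """post arc about AX: from pose to post angle th1 deg, yaw=th+off"""
    out=[];p=np.array(p0[:2],float);r=.122;th0=np.degrees(np.arctan2(p[1]-AX[1],p[0]-AX[0]))
    d=(th1-th0+180)%360-180;y=y0;yn=(th1+off-y0+180)%360-180
    for i in range(1,n+1):
        t=np.radians(th0+d*i/n);q=AX+r*np.array([np.cos(t),np.sin(t)]);e=q-p;c,s=np.cos(np.radians(y)),np.sin(np.radians(y))
        out.append(f"0 0 {-yn/n:.2f} {e[0]*c+e[1]*s:.4f} {e[0]*s-e[1]*c:.4f} 0 {hand}");p=q;y+=yn/n
    return '; '.join(out)
E
python3 - <<'E'
from h import *
s=state();p,y=pose(); print(p,y,s['finger_gap'],s['wrist_force'],s['finger_force']); print(arc(p,y,0,174.4,24,.8))
E
```

```text
[0.49526524 0.10152888 0.04625409] 121.03426936648306 0.01899206536349069 [-0.77248093 -0.98635793  0.45937588] 0.0
0 0 -2.22 -0.0002 -0.0047 0 0.8; 0 0 -2.22 -0.0001 -0.0047 0 0.8; 0 0 -2.22 -0.0001 -0.0047 0 0.8; 0 0 -2.22 -0.0001 -0.0047 0 0.8; 0 0 -2.22 -0.0001 -0.0047 0 0.8; 0 0 -2.22 -0.0001 -0.0047 0 0.8; 0 0 -2.22 -0.0001 -0.0047 0 0.8; 0 0 -2.22 -0.0001 -0.0047 0 0.8; 0 0 -2.22 -0.0001 -0.0047 0 0.8; 0 0 -2.22 -0.0001 -0.0047 0 0.8; 0 0 -2.22 -0.0001 -0.0047 0 0.8; 0 0 -2.22 -0.0001 -0.0047 0 0.8; 0 0 -2.22 -0.0001 -0.0047 0 0.8; 0 0 -2.22 -0.0001 -0.0047 0 0.8; 0 0 -2.22 -0.0001 -0.0047 0 0.8; 0 0 -2.22 -0.0001 -0.0047 0 0.8; 0 0 -2.22 -0.0001 -0.0047 0 0.8; 0 0 -2.22 -0.0001 -0.0047 0 0.8; 0 0 -2.22 -0.0001 -0.0047 0 0.8; 0 0 -2.22 -0.0001 -0.0047 0 0.8; 0 0 -2.22 -0.0001 -0.0047 0 0.8; 0 0 -2.22 -0.0001 -0.0047 0 0.8; 0 0 -2.22 -0.0001 -0.0047 0 0.8; 0 0 -2.22 -0.0001 -0.0047 0 0.8
```

Emit:
send_rows(
  steps="0 0 -1.1 0 -0.0024 0 0.8; 0 0 -2.2 -0.0001 -0.0047 0 0.8; 0 0 -2.2 -0.0001 -0.0047 0 0.8; 0 0 -2.2 -0.0001 -0.0047 0 0.8; 0 0 -2.2 -0.0001 -0.0047 0 0.8; 0 0 -2.2 -0.0001 -0.0047 0 0.8; 0 0 -2.2 -0.0001 -0.0047 0 0.8; 0 0 -2.2 -0.0001 -0.0047 0 0.8; 0 0 -2.2 -0.0001 -0.0047 0 0.8; 0 0 -2.2 -0.0001 -0.0047 0 0.8; 0 0 -2.2 -0.0001 -0.0047 0 0.8; 0 0 -1.1 0 -0.0024 0 0.8",
)

```text
clock: 6.2
eef_pos: [0.4573, 0.0662, 0.0455]
orientation: [[-0.822, 0.569, 0.001], [0.569, 0.822, 0.0], [-0.001, 0.001, -1.0]]
wrist_force: [1.3, 0.8, 0.7]
finger_gap: 0.0184
finger_force: 0.6
```

Run:
```python
from h import *
s=state();p,y=pose(); print(p,y,s['finger_gap'],s['wrist_force'],s['finger_force']); e=p[:2]-AX;print(np.linalg.norm(e),np.degrees(np.arctan2(e[1],e[0])));print(arc(p,y,0,175,13,.8)[:80])
```

```text
[0.45727075 0.06616832 0.04552606] 145.30935397100507 0.018418399438087714 [1.25488276 0.84595736 0.67726178] 0.5544589273631573
0.12243841517039898 145.60303147720884
0 0 -2.28 -0.0006 -0.0048 0 0.8; 0 0 -2.28 -0.0001 -0.0048 0 0.8; 0 0 -2.28 -0.0
```

Emit:
send_rows(
  steps="0 0 -1.1 -0.0001 -0.0024 0 0.8; 0 0 -2.2 -0.0001 -0.0047 0 0.8; 0 0 -2.2 -0.0001 -0.0047 0 0.8; 0 0 -2.2 -0.0001 -0.0047 0 0.8; 0 0 -2.2 -0.0001 -0.0047 0 0.8; 0 0 -2.2 -0.0001 -0.0047 0 0.8; 0 0 -2.2 -0.0001 -0.0047 0 0.8; 0 0 -2.2 -0.0001 -0.0047 0 0.8; 0 0 -2.2 -0.0001 -0.0047 0 0.8; 0 0 -2.2 -0.0001 -0.0047 0 0.8; 0 0 -2.2 -0.0001 -0.0047 0 0.8; 0 0 -2.2 -0.0001 -0.0047 0 0.8",
)

```text
clock: 7.7
eef_pos: [0.437, 0.0165, 0.0452]
orientation: [[-0.987, 0.162, 0.0], [0.162, 0.987, 0.0], [-0.0, 0.0, -1.0]]
wrist_force: [1.1, 1.2, -0.7]
finger_gap: 0.0187
finger_force: 0.6
```

Emit:
send_rows(
  steps="0 0 -2.2 -0.0001 -0.0047 0 0.8; 0 0 -2.2 -0.0001 -0.0047 0 0.8; 0 0 -1.2 0 -0.0025 0 0.8; 0 0 0 0 0 0 0.8; 0 0 0 0 0 0 0.8; 0 0 0 0 0 0 0.7; 0 0 0 0 0 0 0.6; 0 0 0 0 0 0 0.5; 0 0 0 0 0 0 0.5",
)

```text
clock: 8.82
eef_pos: [0.4356, 0.0047, 0.0452]
orientation: [[-0.998, 0.067, 0.0], [0.067, 0.998, -0.0], [-0.0, -0.0, -1.0]]
wrist_force: [0.0, -0.0, -0.9]
finger_gap: 0.0458
finger_force: 0.0
```

Run:
```python
from h import *
s=state();p,y=pose(); print(p,y,s['finger_gap'],s['wrist_force']); e=p[:2]-AX;print(np.linalg.norm(e),np.degrees(np.arctan2(e[1],e[0])))
```

```text
[0.4355602  0.00472187 0.04516597] 176.16376689944906 0.04577526827338321 [ 0.02399465 -0.00182146 -0.91653122]
0.12298246000653305 176.40012291355094
```

Emit:
send_rows(
  steps="0 0 0 0 0 -0.03 0.3; 0 0 0 0 0 -0.045 0.3; 0 0 0 0 0 -0.045 0.3; 0 0 0 0 0 -0.045 0.3; 0 0 0 0 0 -0.035 0.3; 0 0 0 0 0 0 0.3; 0 0 0 0 0 0 0.3",
)

```text
clock: 9.7
eef_pos: [0.435, 0.0048, 0.2444]
orientation: [[-0.998, 0.067, -0.001], [0.067, 0.998, 0.0], [0.001, 0.0, -1.0]]
wrist_force: [-0.0, 0.0, -0.7]
finger_gap: 0.0649
finger_force: 0.0
```

Run:
```python
from h import *
import pickle
a=cam('top');b=cam('side');w=cam('wrist');pickle.dump((a,b,w),open('c1.pkl','wb'))
f=lambda c:cv2.resize(c['img'][:,:,::-1],(800,600),interpolation=cv2.INTER_CUBIC)
A,B=f(a)[150:550,200:600],f(b)[150:550,200:600]
cv2.imwrite('pics/c1.png',np.hstack([A,B])); print(pose())
```

```text
(array([0.4347428, 0.0048748, 0.243762 ]), np.float64(176.15637688630756))
```

View pics/c1.png

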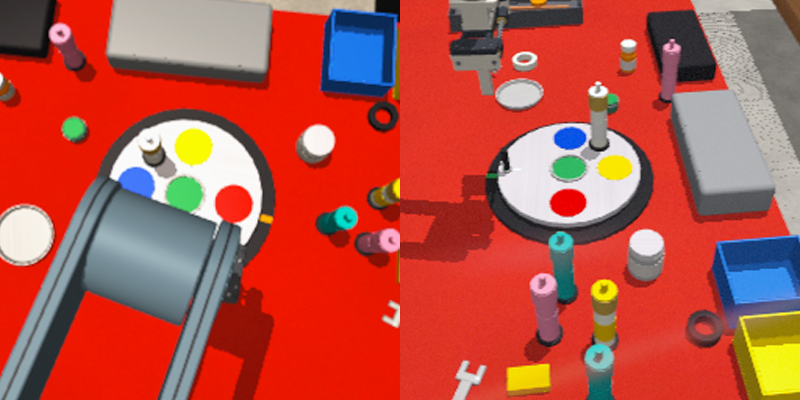

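The caddy has turned. The spent nozzle is at crop top(151,139) and side(598,84), the yellow bay is at top(193,146), and the post in the side view (503,160) sits by the green mark.

Run:
```python
from h import *
import pickle
a,b,w=pickle.load(open('c1.pkl','rb')); k=.64
T={'spent_nozz':((351,287),(398,234)),'spent_foot':((357,314),(399,297)),'bayY':((393,296),(415,318)),'post':((0,0),(304,303)),'tin':((274,277),(412,252))}
for n,(p,q) in T.items(): print(n,tri((a,p[0]*k,p[1]*k),(b,q[0]*k,q[1]*k)))
r,g,bl=[a['img'][:,:,i].astype(int) for i in range(3)]
def cen(m,box,z):
    x0,y0,x1,y1=[int(i*k) for i in box]; mm=np.zeros_like(m);mm[y0:y1,x0:x1]=m[y0:y1,x0:x1]
    ys,xs=np.nonzero(mm);return atz(a,xs.mean(),ys.mean(),z)
for n,m,box,z in[('yel',(r>150)&(g>150)&(bl<100),(370,270,420,320),.03),('hub',(g>r+50)&(g>bl+50),(360,320,420,370),.03),('red',(r>g+80),(412,330,456,378),.03),('tin',(g>r+30)&(g>bl+30),(255,260,292,296),.026)]:
    q=cen(m,box,z);e=q[:2]-AX;print(n,q,np.linalg.norm(e),np.degrees(np.arctan2(e[1],e[0])))
# spent head brass / white top in wrist cam: predicted
for z in(.03,.147,.185): print(proj(w,[.626,.06,z]))
```

```text
spent_nozz [0.6238 0.0549 0.185 ]
spent_foot [0.6166 0.0532 0.0256]
bayY [ 0.6496 -0.0095  0.0258]
post [ 0.5434 -0.0444  0.5759]
tin [0.6668 0.2173 0.0116]
yel [ 0.6474 -0.0094  0.03  ] 0.08932955837795233 -4.108465630060938
hub [ 0.5593 -0.003   0.03  ] 0.0010000000000000009 0.0
red [ 0.5511 -0.0926  0.03  ] 0.08988882021697693 -94.59425333126637
tin [0.6594 0.2153 0.026 ] 0.24057452067914423 65.15000651750174
[297.2 284.2]
[308.7 336.9]
[313.5 359.3]
```

Emit:
send_rows(
  steps="0 0 0 -0.0305 0.0104 0.003 0.3; 0 0 0 -0.0305 0.0104 0.003 0.3; 0 0 0 -0.0305 0.0104 0.003 0.3; 0 0 0 -0.0305 0.0104 0.003 0.3; 0 0 0 -0.0305 0.0104 0.003 0.3; 0 0 0 -0.0305 0.0104 0.003 0.3; 0 0 0 0 0 0 0.3; 0 0 0 0 0 0 0.3",
)

```text
clock: 10.85
eef_pos: [0.6213, 0.0546, 0.226]
orientation: [[-0.998, 0.067, -0.003], [0.067, 0.998, 0.0], [0.003, -0.0, -1.0]]
wrist_force: [-0.1, -0.2, -0.2]
finger_gap: 0.0649
finger_force: 0.0
```

Run:
```python
from h import *
import pickle
w=cam('wrist');b=cam('side');a=cam('top');pickle.dump((a,b,w),open('c2.pkl','wb'));p,y=pose();print(p,y)
f=lambda i,x,y,s:cv2.resize(i['img'][y:y+s,x:x+s,::-1],(400,400),interpolation=cv2.INTER_CUBIC)
W=cv2.resize(w['img'][:,:,::-1],(533,400))[:,66:466]
for q in([.622,.055,.185],[.6257,.0634,.185]):
  for c in(a,b,w): print(c['n'],proj(c,q))
cv2.imwrite('pics/c2.png',np.hstack([W,f(b,215,110,100)]))
```

```text
[0.62148811 0.05445629 0.22736077] 176.14250555489087
top [224.5 183.9]
side [253.7 149.9]
wrist [254.  214.7]
top [221.3 182.1]
side [254.7 148.1]
wrist [265.4 218.5]
```

View pics/c2.png

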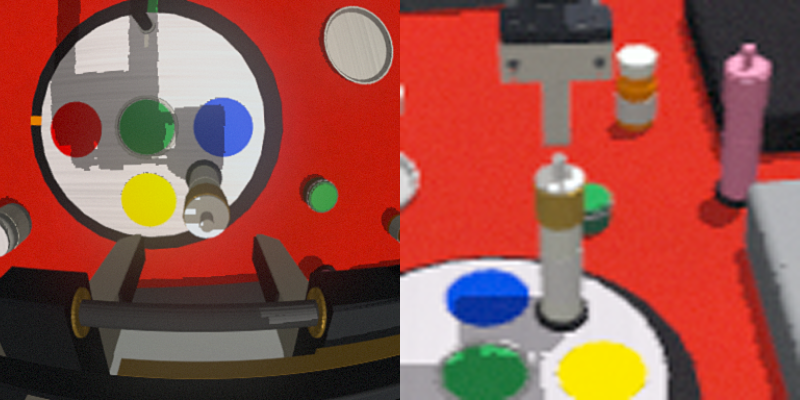

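The wrist view shows the spent nozzle at full pixel (261,212). The side view has it at (254.8,149.3).

Run:
```python
from h import *
import pickle
a,b,w=pickle.load(open('c2.pkl','rb'))
print(tri((w,261,212),(b,254.8,149.3)),atz(w,261,212,.185),atz(b,254.8,149.3,.185))
# foot visible rim in wrist crop: left(187,172) right(222,172) ; side foot l(535,312) r(587,312)
for z in(.03,.038): print(atz(w,(187+66)/1.0417,174/1.0417,z),atz(w,(222+66)/1.0417,174/1.0417,z),atz(b,215+135/4,110+312/4,z),atz(b,215+187/4,110+312/4,z))
```

```text
[0.6237 0.0608 0.1816] [0.6202 0.0604 0.185 ] [0.6254 0.0576 0.185 ]
[0.6191 0.0415 0.03  ] [0.6219 0.0834 0.03  ] [0.6043 0.0627 0.03  ] [0.6457 0.0583 0.03  ]
[0.6173 0.0419 0.038 ] [0.6201 0.0829 0.038 ] [0.6037 0.0539 0.038 ] [0.6447 0.0495 0.038 ]
```

Emit:
send_rows(
  steps="0 0 0 -0.002 0.0067 0 0.3; 0 0 0 0 0 0.02 0.3; 0 0 0 0 0 0.02 0.3; 0 0 0 0 0 0.02 0.3; 0 0 0 0 0 0.02 0.3; 0 0 0 0 0 0.018 0.4; 0 0 0 0 0 0 0.5; 0 0 0 0 0 0 0.55; 0 0 0 0 0 0 0.58; 0 0 0 0 0 0 0.61; 0 0 0 0 0 0 0.65; 0 0 0 0 0 0 0.7",
  force=15,
)

```text
clock: 12.5
eef_pos: [0.6255, 0.061, 0.1302]
orientation: [[-0.998, 0.067, 0.002], [0.067, 0.998, -0.0], [-0.002, -0.0, -1.0]]
wrist_force: [0.4, -0.9, 5.3]
finger_gap: 0.0377
finger_force: 15.0
```

Run:
```python
from h import *
s=state();p,y=pose(); print(p,y,s['finger_gap'],s['wrist_force'],s['finger_force'])
print(line(p+[0,0,.2-p[2]],y,[.4565,.2815,.2],y,8,.7)[:50])
```

```text
[0.62545459 0.06099822 0.1302219 ] 176.15538778659985 0.03769244534136087 [ 0.38607111 -0.91921241  5.3353907 ] 15.000410825014114
0 0 -0.00 0.0229 0.0261 -0.0000 0.7; 0 0 -0.00 0.0
```

Emit:
send_rows(
  steps="0 0 0 0 0 -0.005 0.7; 0 0 0 0 0 -0.015 0.7; 0 0 0 0 0 -0.025 0.7; 0 0 0 0 0 -0.025 0.7; 0 0 0 0 0 -0.01 0.7; 0 0 0 0 0 0 0.7",
)

```text
clock: 13.25
eef_pos: [0.625, 0.0613, 0.2098]
orientation: [[-0.998, 0.067, 0.001], [0.067, 0.998, 0.0], [-0.001, 0.0, -1.0]]
wrist_force: [0.1, 0.1, -1.9]
finger_gap: 0.0375
finger_force: 15.0
```

Run:
```python
from h import *
s=state();p,y=pose(); print(p,y,s['finger_gap'],s['wrist_force'],s['finger_force'])
print(line(p,y,[.4565,.2815,.21],y,10,.7)[:50])
b=cam('side');cv2.imwrite('pics/s3.png',cv2.resize(b['img'][80:260,130:380,::-1],(750,540)))
```

```text
[0.62502639 0.06131516 0.20983575] 176.16400460415298 0.037536303839776096 [ 0.13292143  0.0531688  -1.92307404] 14.999783635139465
0 0 -0.00 0.0183 0.0208 -0.0000 0.7; 0 0 -0.00 0.0
```

View pics/s3.png

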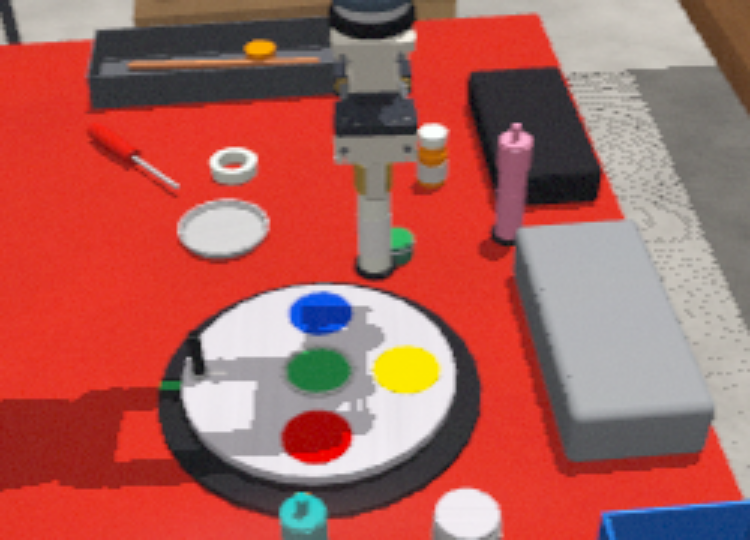

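The spent oiler at (375,230) hangs upright and is clear of the caddy. I'm carrying it to the dish.

Emit:
send_rows(
  steps="0 0 0 0.009 0.0104 0 0.7; 0 0 0 0.0183 0.0208 0 0.7; 0 0 0 0.0183 0.0208 0 0.7; 0 0 0 0.0183 0.0208 0 0.7; 0 0 0 0.0183 0.0208 0 0.7; 0 0 0 0.0183 0.0208 0 0.7; 0 0 0 0.0183 0.0208 0 0.7; 0 0 0 0.0183 0.0208 0 0.7; 0 0 0 0.0183 0.0208 0 0.7; 0 0 0 0.0183 0.0208 0 0.7; 0 0 0 0.0093 0.0104 0 0.7; 0 0 0 0 0 0 0.7",
)

```text
clock: 14.8
eef_pos: [0.4549, 0.282, 0.2093]
orientation: [[-0.998, 0.064, 0.0], [0.064, 0.998, -0.0], [-0.0, -0.0, -1.0]]
wrist_force: [0.5, -0.9, -1.6]
finger_gap: 0.0376
finger_force: 15.0
```

Emit:
send_rows(
  steps="0 0 0 0 0 0.015 0.7; 0 0 0 0 0 0.025 0.7; 0 0 0 0 0 0.025 0.7; 0 0 0 0 0 0.02 0.7; 0 0 0 0 0 0.01 0.7; 0 0 0 0 0 0.005 0.7; 0 0 0 0 0 0.003 0.7; 0 0 0 0 0 0 0.7; 0 0 0 0 0 0 0.7",
)

```text
clock: 15.92
eef_pos: [0.4565, 0.2812, 0.1067]
orientation: [[-0.998, 0.067, 0.001], [0.067, 0.998, 0.0], [-0.001, 0.0, -1.0]]
wrist_force: [-0.0, 0.5, -1.7]
finger_gap: 0.0377
finger_force: 15.0
```

Run:
```python
from h import *
s=state();p,y=pose(); print(p,y,s['finger_gap'],s['wrist_force'],s['finger_force'])
b=cam('side');cv2.imwrite('pics/s4.png',cv2.resize(b['img'][100:200,140:300,::-1],(640,400),interpolation=cv2.INTER_CUBIC))
```

```text
[0.45650101 0.28122031 0.10673263] 176.16651151560967 0.0377356453482885 [-0.04921423  0.50834238 -1.68388381] 14.999664276838303
```

View pics/s4.png

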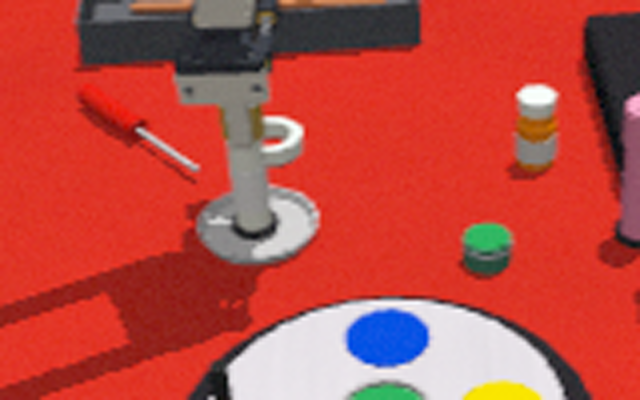

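The oiler is over the dish centre (255,225) and nearly down. I'm lowering it the last few mm.

Emit:
send_rows(
  steps="0 0 0 0 0 0.001 0.7; 0 0 0 0 0 0.001 0.7; 0 0 0 0 0 0.001 0.7; 0 0 0 0 0 0 0.7; 0 0 0 0 0 0 0.7",
)

```text
clock: 16.6
eef_pos: [0.4562, 0.2811, 0.1033]
orientation: [[-0.998, 0.067, 0.0], [0.067, 0.998, 0.0], [-0.0, 0.0, -1.0]]
wrist_force: [-0.0, 0.2, -0.7]
finger_gap: 0.0377
finger_force: 15.0
```

Emit:
send_rows(
  steps="0 0 0 0 0 0.0005 0.7; 0 0 0 0 0 0 0.6; 0 0 0 0 0 0 0.56; 0 0 0 0 0 0 0.5; 0 0 0 0 0 0 0.4; 0 0 0 0 0 0 0.35; 0 0 0 0 0 -0.01 0.35; 0 0 0 0 0 -0.03 0.35; 0 0 0 0 0 -0.045 0.35; 0 0 0 0 0 -0.045 0.35; 0 0 0 0 0 0 0.35",
)

```text
clock: 17.98
eef_pos: [0.4584, 0.2819, 0.2375]
orientation: [[-0.998, 0.067, 0.009], [0.067, 0.998, 0.003], [-0.008, 0.004, -1.0]]
wrist_force: [-0.3, -0.8, -0.5]
finger_gap: 0.0601
finger_force: 0.0
```

Run:
```python
from h import *
s=state();p,y=pose(); print(p,y,s['finger_gap'],s['wrist_force'],s['q'])
a=cam('top')
r,g,bl=[a['img'][:,:,i].astype(int) for i in range(3)]; k=.64
m=(g>r+30)&(g>bl+30);x0,y0,x1,y1=[int(i*k) for i in(235,240,312,320)]
mm=np.zeros_like(m);mm[y0:y1,x0:x1]=m[y0:y1,x0:x1];ys,xs=np.nonzero(mm);t=atz(a,xs.mean(),ys.mean(),.026);print(len(xs),t)
print(line(p,y,[.660,.214,.15],y,10,.3)[:50])
```

```text
[0.45839294 0.28192112 0.23752837] 176.16806383086643 0.060112299446862374 [-0.25393324 -0.84833261 -0.54055347] [ 3.44020127e-01  2.19202917e-01  1.54009587e+00 -5.15736864e-06
  1.37319535e+00 -1.15991045e+00]
153 [0.6594 0.2153 0.026 ]
0 0 -0.00 -0.0206 -0.0054 0.0088 0.3; 0 0 -0.00 -0
```

Emit:
send_rows(
  steps="0 0 0 -0.0206 -0.0054 0 0.3; 0 0 0 -0.0206 -0.0054 0 0.3; 0 0 0 -0.0206 -0.0054 0 0.3; 0 0 0 -0.0206 -0.0054 0.015 0.3; 0 0 0 -0.0206 -0.0054 0.015 0.3; 0 0 0 -0.0206 -0.0054 0.02 0.3; 0 0 0 -0.0206 -0.0054 0.02 0.3; 0 0 0 -0.0206 -0.0054 0.02 0.3; 0 0 0 -0.0206 -0.0054 0.02 0.3; 0 0 0 -0.0206 -0.0054 0.01 0.3; 0 0 0 0 0 0 0.3; 0 0 0 0 0 0 0.3",
)

```text
clock: 19.52
eef_pos: [0.6575, 0.2134, 0.1121]
orientation: [[-0.998, 0.067, -0.001], [0.067, 0.998, 0.0], [0.001, -0.0, -1.0]]
wrist_force: [-0.7, 0.8, 1.3]
finger_gap: 0.0652
finger_force: 0.0
```

Run:
```python
from h import *
s=state();p,y=pose(); print(p,y,s['finger_gap'])
for n in('top','wrist'):
    a=cam(n,'w5.png' if n=='wrist' else None); r,g,bl=[a['img'][:,:,i].astype(int) for i in range(3)]
    m=((g>r+30)&(g>bl+30)).astype(np.uint8); u=proj(a,[.6595,.215,.026]); print(n,u)
    N,L,S,C=cv2.connectedComponentsWithStats(m)
    for i in range(1,N):
        if S[i,4]>40 and np.hypot(*(C[i]-u))<40: print(S[i],C[i],atz(a,*C[i],.026))
```

```text
[0.65753067 0.21335226 0.11205047] 176.15232278260595 0.06521217362658918
top [174.8 177.7]
[168 175  13  10  69] [173.65217391 180.4057971 ] [0.6511 0.2172 0.026 ]
wrist [255.1 196.8]
[ 234  179   45   40 1230] [255.48455285 198.98130081] [0.6616 0.2152 0.026 ]
```

View pics/w5.png

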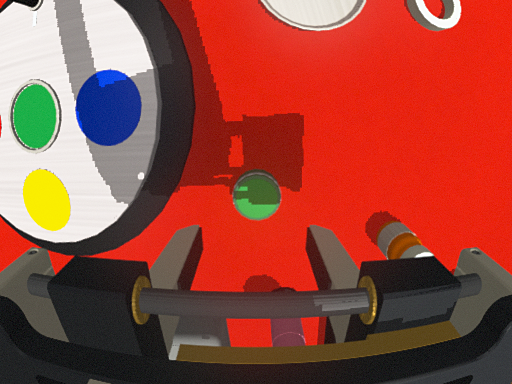

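The tin is at (257,196) in the wrist view, as expected. I'm going down to grip it with the fingertips 10 mm above the bench.

Emit:
send_rows(
  steps="0 0 0 -0.0023 0.0022 0.02 0.3; 0 0 0 0 0 0.025 0.3; 0 0 0 0 0 0.025 0.3; 0 0 0 0 0 0.02 0.3; 0 0 0 0 0 0.012 0.35; 0 0 0 0 0 0 0.4; 0 0 0 0 0 0 0.45; 0 0 0 0 0 0 0.5; 0 0 0 0 0 0 0.54; 0 0 0 0 0 0 0.6; 0 0 0 0 0 0 0.65; 0 0 0 0 0 0 0.65",
  force=15,
)

```text
clock: 21.12
eef_pos: [0.6611, 0.2155, 0.0115]
orientation: [[-0.998, 0.067, 0.001], [0.067, 0.998, 0.0], [-0.001, 0.0, -1.0]]
wrist_force: [0.2, 0.5, 5.2]
finger_gap: 0.0438
finger_force: 15.0
```

Emit:
send_rows(
  steps="0 0 0 0 0 -0.01 0.65; 0 0 0 0 0 -0.03 0.65; 0 0 0 0 0 -0.03 0.65; 0 0 0 0 0 -0.03 0.65; 0 0 0 0 0 -0.02 0.65; 0 0 0 0 0 0 0.65; 0 0 0 0 0 0 0.65",
)

```text
clock: 22.0
eef_pos: [0.6597, 0.2152, 0.1295]
orientation: [[-0.998, 0.067, -0.002], [0.067, 0.998, -0.0], [0.002, -0.001, -1.0]]
wrist_force: [0.7, -1.0, -0.7]
finger_gap: 0.044
finger_force: 15.0
```

Run:
```python
from h import *
s=state();p,y=pose(); print(p,y,s['finger_gap'],s['wrist_force'])
print(line(p,y,[.5585,-.003,p[2]],y,10,.65)[:50])
```

```text
[0.65969892 0.21521169 0.12945996] 176.1583143302416 0.044021102643934 [ 0.68348673 -0.99881022 -0.72438404]
0 0 -0.00 0.0086 -0.0225 -0.0000 0.65; 0 0 -0.00 0
```

Emit:
send_rows(
  steps="0 0 0 0.0043 -0.0112 0 0.65; 0 0 0 0.0086 -0.0225 0 0.65; 0 0 0 0.0086 -0.0225 0 0.65; 0 0 0 0.0086 -0.0225 0 0.65; 0 0 0 0.0086 -0.0225 0 0.65; 0 0 0 0.0086 -0.0225 0 0.65; 0 0 0 0.0086 -0.0225 0 0.65; 0 0 0 0.0086 -0.0225 0 0.65; 0 0 0 0.0086 -0.0225 0 0.65; 0 0 0 0.0086 -0.0225 0 0.65; 0 0 0 0.0043 -0.0113 0 0.65; 0 0 0 0 0 0 0.65",
)

```text
clock: 23.5
eef_pos: [0.5594, -0.0041, 0.1307]
orientation: [[-0.998, 0.069, 0.0], [0.069, 0.998, 0.0], [-0.0, 0.0, -1.0]]
wrist_force: [-0.4, 0.7, -0.5]
finger_gap: 0.0436
finger_force: 15.0
```

Emit:
send_rows(
  steps="0 0 0 0 0 0.02 0.65; 0 0 0 0 0 0.025 0.65; 0 0 0 0 0 0.02 0.65; 0 0 0 0 0 0.01 0.65; 0 0 0 0 0 0.005 0.65; 0 0 0 0 0 0 0.65; 0 0 0 0 0 0 0.65",
)

```text
clock: 24.38
eef_pos: [0.5602, -0.0034, 0.0514]
orientation: [[-0.998, 0.067, 0.001], [0.067, 0.998, -0.0], [-0.001, -0.0, -1.0]]
wrist_force: [-0.4, 0.7, -1.5]
finger_gap: 0.0435
finger_force: 15.0
```

Run:
```python
from h import *
s=state();p,y=pose(); print(p,y,s['finger_gap'],s['wrist_force'])
b=cam('side');w=cam('wrist');print(proj(w,[*p[:2],.03]))
cv2.imwrite('pics/s6.png',np.hstack([cv2.resize(b['img'][160:250,180:290,::-1],(400,327),interpolation=cv2.INTER_CUBIC),cv2.resize(w['img'][115:245,176:336,::-1],(400,327),interpolation=cv2.INTER_CUBIC)]))
```

```text
[ 0.56018031 -0.00337479  0.05136702] 176.16292569662713 0.04348863628039025 [-0.35259193  0.6997771  -1.47641088]
[253.5 224.2]
```

View pics/s6.png

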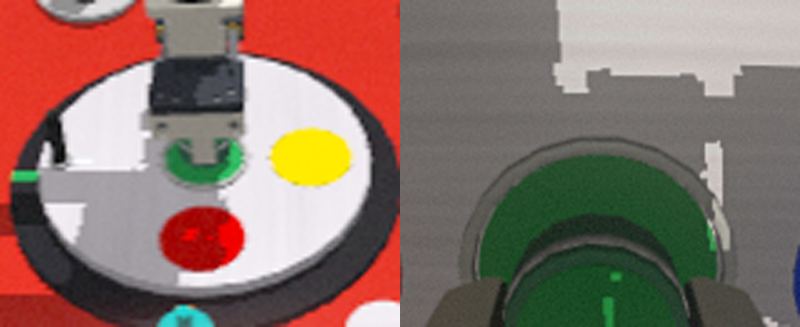

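The tin is centred in the hub cup sideways, with the cup rim at 460-735 and the tin at 597. I'm lowering and releasing it.

Emit:
send_rows(
  steps="0 0 0 0.001 0 0.004 0.65; 0 0 0 0 0 0.003 0.65; 0 0 0 0 0 0.002 0.65; 0 0 0 0 0 0.001 0.65; 0 0 0 0 0 0 0.65; 0 0 0 0 0 0 0.65",
)

```text
clock: 25.22
eef_pos: [0.5584, -0.0033, 0.0415]
orientation: [[-0.998, 0.067, -0.0], [0.067, 0.998, -0.0], [0.0, -0.0, -1.0]]
wrist_force: [-2.4, 0.5, 6.9]
finger_gap: 0.0438
finger_force: 15.0
```

Emit:
send_rows(
  steps="0 0 0 0 0 0 0.55; 0 0 0 0 0 0 0.5; 0 0 0 0 0 0 0.45; 0 0 0 0 0 0 0.4; 0 0 0 0 0 0 0.35; 0 0 0 0 0 -0.01 0.35; 0 0 0 0 0 -0.04 0.35; 0 0 0 0 0 -0.05 0.35; 0 0 0 0 0 -0.05 0.35; 0 0 0 0 0 -0.04 0.35; 0 0 0 0 0 0 0.35",
)

```text
clock: 26.6
eef_pos: [0.5607, -0.0037, 0.2353]
orientation: [[-0.998, 0.067, 0.008], [0.067, 0.998, -0.002], [-0.008, -0.001, -1.0]]
wrist_force: [0.8, 0.6, 0.1]
finger_gap: 0.0606
finger_force: 0.0
```

Emit:
send_rows(
  steps="0 0 9.3 0 0 0 0.35; 0 0 9.3 0 0 0 0.35; 0 0 9.3 0 0 0 0.35; 0 0 9.3 0 0 0 0.35; 0 0 9.3 0 0 0 0.35; 0 0 9.5 0 0 0 0.35; 0 0 0 0 0 0 0.35",
)

```text
clock: 27.48
eef_pos: [0.558, -0.0031, 0.2298]
orientation: [[-0.504, 0.864, -0.002], [0.864, 0.504, 0.0], [0.001, -0.001, -1.0]]
wrist_force: [-0.1, -0.3, -0.0]
finger_gap: 0.0607
finger_force: 0.0
```

Run:
```python
from h import *
s=state();p,y=pose(); print(p,y,s['finger_gap'],s['wrist_force'])
print(line(p,y,[.594,-.361,.225],y,12,.3)[:50])
```

```text
[ 0.55799559 -0.00313448  0.22975736] 120.24538900175122 0.06074547544549307 [-0.14996738 -0.26252355 -0.00536951]
0 0 -0.00 -0.0273 -0.0124 0.0004 0.3; 0 0 -0.00 -0
```

Emit:
send_rows(
  steps="0 0 0 -0.0273 -0.0124 0 0.3; 0 0 0 -0.0273 -0.0124 0 0.3; 0 0 0 -0.0273 -0.0124 0 0.3; 0 0 0 -0.0273 -0.0124 0 0.3; 0 0 0 -0.0273 -0.0124 0 0.3; 0 0 0 -0.0273 -0.0124 0 0.3; 0 0 0 -0.0273 -0.0124 0 0.3; 0 0 0 -0.0273 -0.0124 0 0.3; 0 0 0 -0.0273 -0.0124 0 0.3; 0 0 0 -0.0273 -0.0124 0 0.3; 0 0 0 -0.0273 -0.0124 0 0.3; 0 0 0 -0.0273 -0.0124 0 0.3",
)

```text
clock: 28.98
eef_pos: [0.5943, -0.3621, 0.2299]
orientation: [[-0.506, 0.863, -0.001], [0.863, 0.506, 0.001], [0.001, -0.0, -1.0]]
wrist_force: [0.9, -1.1, 0.1]
finger_gap: 0.0652
finger_force: 0.0
```

Emit:
send_rows(
  steps="0 0 0 0 0 0 0.3; 0 0 0 0 0 0 0.3; 0 0 0 0 0 0 0.3",
)

```text
clock: 29.35
eef_pos: [0.5946, -0.3601, 0.2307]
orientation: [[-0.504, 0.864, -0.0], [0.864, 0.504, 0.0], [0.0, 0.0, -1.0]]
wrist_force: [-0.2, -0.3, -0.1]
finger_gap: 0.0648
finger_force: 0.0
```

Run:
```python
from h import *
import pickle
w=cam('wrist');b=cam('side');a=cam('top');pickle.dump((a,b,w),open('c3.pkl','wb'));p,y=pose();print(p,y)
W=cv2.resize(w['img'][:,:,::-1],(533,400))[:,66:466]
for c in(a,b,w): print(c['n'],proj(c,[.594,-.361,.155]))
cv2.imwrite('pics/c3.png',np.hstack([W,cv2.resize(b['img'][230:370,190:330,::-1],(400,400),interpolation=cv2.INTER_CUBIC)]))
```

```text
[ 0.59473315 -0.36044057  0.23098366] 120.24176038146705
top [389.4 214.9]
side [258.4 276.2]
wrist [252.6 199.8]
```

View pics/c3.png

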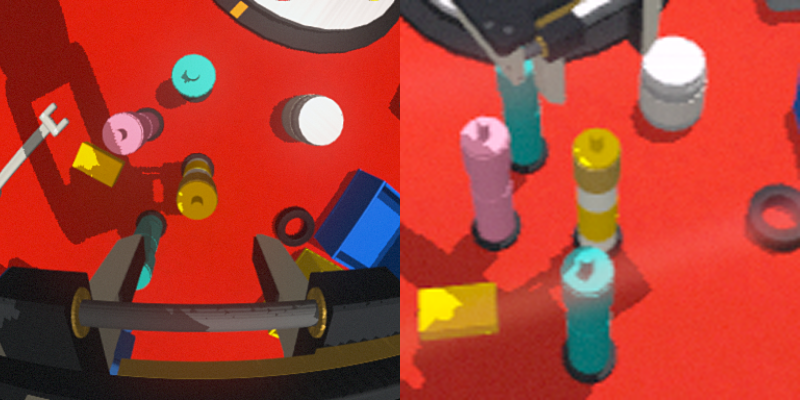

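The yellow nozzle is at wrist (252.5,195) and side (258.9,279). The decoys stay outside the finger lines.

Run:
```python
from h import *
import pickle
a,b,w=pickle.load(open('c3.pkl','rb'))
P=tri((w,252.5,194.9),(b,258.9,279));print(P,atz(w,252.5,194.9,.152),atz(b,258.9,279,.152))
# foot in side: l(572) r(622), y 240
print(atz(b,190+.35*172,230+.35*238,.008),atz(b,190+.35*222,230+.35*238,.008))
p,y=pose();print(line(p,y,[*P[:2],p[2]],y,1,.3))
```

```text
[ 0.5943 -0.3604  0.1435] [ 0.5922 -0.3581  0.152 ] [ 0.5946 -0.3661  0.152 ]
[ 0.5728 -0.3631  0.008 ] [ 0.6149 -0.3672  0.008 ]
0 0 -0.00 0.0003 -0.0004 -0.0000 0.3
```

Emit:
send_rows(
  steps="0 0 0 0 0 0.025 0.3; 0 0 0 0 0 0.03 0.3; 0 0 0 0 0 0.03 0.3; 0 0 0 0 0 0.025 0.3; 0 0 0 0 0 0.015 0.4; 0 0 0 0 0 0.006 0.45; 0 0 0 0 0 0 0.5; 0 0 0 0 0 0 0.54; 0 0 0 0 0 0 0.57; 0 0 0 0 0 0 0.6; 0 0 0 0 0 0 0.65; 0 0 0 0 0 0 0.7",
  force=15,
)

```text
clock: 31.0
eef_pos: [0.5946, -0.3617, 0.1003]
orientation: [[-0.502, 0.865, 0.0], [0.865, 0.502, -0.001], [-0.001, -0.0, -1.0]]
wrist_force: [-0.6, 0.2, 4.3]
finger_gap: 0.0378
finger_force: 15.0
```

Emit:
send_rows(
  steps="0 0 0 0 0 0 0.7; 0 0 0 0 0 -0.005 0.7; 0 0 0 0 0 -0.015 0.7; 0 0 0 0 0 -0.03 0.7; 0 0 0 0 0 -0.04 0.7; 0 0 0 0 0 -0.04 0.7; 0 0 0 0 0 -0.03 0.7; 0 0 0 0 0 -0.01 0.7; 0 0 0 0 0 0 0.7; 0 0 0 0 0 0 0.7",
)

```text
clock: 32.25
eef_pos: [0.594, -0.3608, 0.2676]
orientation: [[-0.502, 0.865, -0.002], [0.865, 0.502, 0.002], [0.003, -0.001, -1.0]]
wrist_force: [-0.3, 0.3, -2.1]
finger_gap: 0.0379
finger_force: 15.0
```

Run:
```python
from h import *
s=state();p,y=pose(); print(p,y,s['finger_gap'],s['wrist_force'])
a=cam('top');r,g,bl=[a['img'][:,:,i].astype(int) for i in range(3)];k=.64
for n,m,box,z in[('yel',(r>150)&(g>150)&(bl<100),(365,265,425,325),.03),('tin',(g>r+40)&(g>bl+40),(350,310,425,375),.056),('red',(r>g+80),(412,330,456,378),.03)]:
    x0,y0,x1,y1=[int(i*k) for i in box]; mm=np.zeros_like(m);mm[y0:y1,x0:x1]=m[y0:y1,x0:x1]
    ys,xs=np.nonzero(mm);q=atz(a,xs.mean(),ys.mean(),z);e=q[:2]-AX;print(n,len(xs),q,np.linalg.norm(e),np.degrees(np.arctan2(e[1],e[0])))
print(line(p,y,[.6475,-.0095,p[2]],y,14,.7)[:50])
cv2.imwrite('pics/t7.png',cv2.resize(a['img'][130:290,130:450,::-1],(800,400),interpolation=cv2.INTER_CUBIC))
```

```text
[ 0.59401358 -0.3607629   0.26762581] 120.16129020569156 0.0378507780715581 [-0.31719078  0.28466616 -2.07647435]
yel 423 [ 0.6474 -0.0094  0.03  ] 0.08932955837795233 -4.108465630060938
tin 412 [ 0.5559 -0.0028  0.056 ] 0.0024083189157585276 175.23635830927398
red 466 [ 0.5515 -0.0927  0.03  ] 0.08995737879685023 -94.33520080825981
0 0 -0.00 0.0198 0.0159 -0.0000 0.7; 0 0 -0.00 0.0
```

View pics/t7.png

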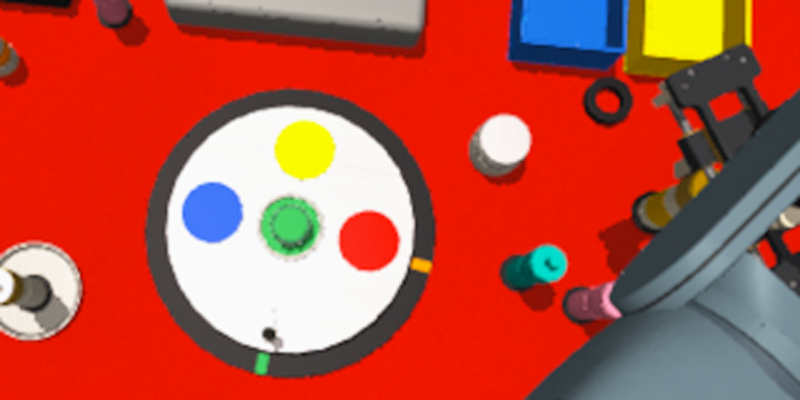

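The tin is in the hub cup at (291,226), the spent oiler stands in the dish and the post is by the green mark. The yellow oiler is held. I'm carrying it to the yellow bay.

Emit:
send_rows(
  steps="0 0 0 0.0099 0.008 0 0.7; 0 0 0 0.0198 0.0159 0 0.7; 0 0 0 0.0198 0.0159 0 0.7; 0 0 0 0.0198 0.0159 0 0.7; 0 0 0 0.0198 0.0159 0 0.7; 0 0 0 0.0198 0.0159 0 0.7; 0 0 0 0.0198 0.0159 0 0.7; 0 0 0 0.0198 0.0159 0 0.7; 0 0 0 0.0198 0.0159 0 0.7; 0 0 0 0.0198 0.0159 0 0.7; 0 0 0 0.0198 0.0159 0 0.7; 0 0 0 0.0198 0.0159 0 0.7",
)

```text
clock: 33.8
eef_pos: [0.6384, -0.0708, 0.2697]
orientation: [[-0.502, 0.865, 0.0], [0.865, 0.502, -0.0], [-0.0, 0.0, -1.0]]
wrist_force: [-0.9, -0.2, -2.0]
finger_gap: 0.0377
finger_force: 15.0
```

Emit:
send_rows(
  steps="0 0 0 0.0198 0.0159 0 0.7; 0 0 0 0.0198 0.0159 0 0.7; 0 0 0 0.0099 0.008 0 0.7; 0 0 0 0 0 0.01 0.7; 0 0 0 0 0 0.025 0.7; 0 0 0 0 0 0.03 0.7; 0 0 0 0 0 0.03 0.7; 0 0 0 0 0 0.02 0.7; 0 0 0 0 0 0.01 0.7; 0 0 0 0 0 0.005 0.7; 0 0 0 0 0 0 0.7; 0 0 0 0 0 0 0.7",
)

```text
clock: 35.3
eef_pos: [0.6484, -0.0099, 0.1406]
orientation: [[-0.502, 0.865, 0.002], [0.865, 0.502, -0.0], [-0.001, 0.001, -1.0]]
wrist_force: [-0.0, -0.1, -1.4]
finger_gap: 0.0378
finger_force: 15.0
```

Run:
```python
from h import *
s=state();p,y=pose(); print(p,y,s['finger_gap'],s['wrist_force'])
print(line(p,y,[.6475,-.0095,.1305],y,1,.7))
b=cam('side');cv2.imwrite('pics/s8.png',cv2.resize(b['img'][120:250,180:300,::-1],(480,520),interpolation=cv2.INTER_CUBIC))
```

```text
[ 0.64838148 -0.00989447  0.14061625] 120.16069374076024 0.037837798341336555 [-0.03297258 -0.12004304 -1.38409879]
0 0 -0.00 0.0008 -0.0006 0.0101 0.7
```

View pics/s8.png

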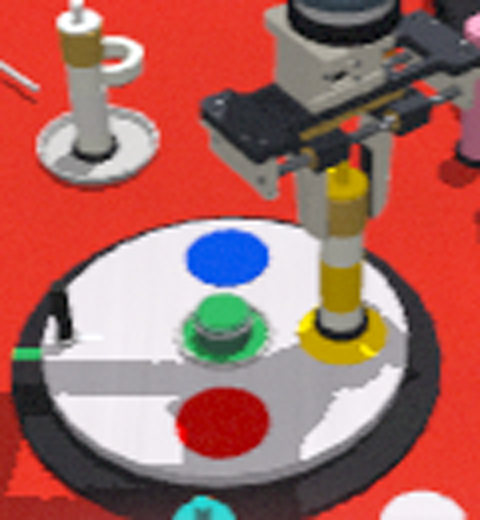

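The yellow oiler's foot (342,328) is over the yellow bay centre (342,334), about 10 mm up.

Emit:
send_rows(
  steps="0 0 0 0 0 0.004 0.7; 0 0 0 0 0 0.003 0.7; 0 0 0 0 0 0.0015 0.7; 0 0 0 0 0 0.001 0.7; 0 0 0 0 0 0.0005 0.7; 0 0 0 0 0 0 0.7; 0 0 0 0 0 0 0.7",
)

```text
clock: 36.22
eef_pos: [0.6479, -0.0099, 0.1303]
orientation: [[-0.502, 0.865, 0.0], [0.865, 0.502, -0.0], [-0.0, 0.0, -1.0]]
wrist_force: [-2.6, -1.0, 6.3]
finger_gap: 0.0376
finger_force: 15.0
```

Emit:
send_rows(
  steps="0 0 0 0 0 -0.0004 0.65; 0 0 0 0 0 0 0.58; 0 0 0 0 0 0 0.55; 0 0 0 0 0 0 0.5; 0 0 0 0 0 0 0.4; 0 0 0 0 0 0 0.35; 0 0 0 0 0 -0.01 0.35; 0 0 0 0 0 -0.03 0.35; 0 0 0 0 0 -0.045 0.35; 0 0 0 0 0 -0.04 0.35; 0 0 0 0 0 0 0.35",
)

```text
clock: 37.6
eef_pos: [0.6499, -0.01, 0.2604]
orientation: [[-0.502, 0.865, 0.009], [0.865, 0.502, -0.002], [-0.006, 0.007, -1.0]]
wrist_force: [0.4, -0.2, -0.8]
finger_gap: 0.0605
finger_force: 0.0
```

Run:
```python
from h import *
s=state();p,y=pose(); print(p,y,s['finger_gap'],s['q'])
th=np.radians(175.4);P=[*(AX+.122*np.array([np.cos(th),np.sin(th)])),p[2]];print(P)
print(line(p,y,P,y,9,.4)[:60])
a=cam('top');b=cam('side')
cv2.imwrite('pics/s9.png',np.hstack([cv2.resize(b['img'][120:250,180:300,::-1],(369,400),interpolation=cv2.INTER_CUBIC),cv2.resize(a['img'][140:290,110:290,::-1],(430,400),interpolation=cv2.INTER_CUBIC)]))
```

```text
[ 0.64988889 -0.01003083  0.26037568] 120.16376813745843 0.060524335895700644 [-1.86757971e-01  4.14454310e-01  1.21161796e+00  3.06196282e-05
  1.50644513e+00 -7.13237227e-01]
[np.float64(0.43669297682833785), np.float64(0.00678426876812079), np.float64(0.26037568036906716)]
0 0 -0.00 0.0135 -0.0195 -0.0000 0.4; 0 0 -0.00 0.0135 -0.01
```

View pics/s9.png

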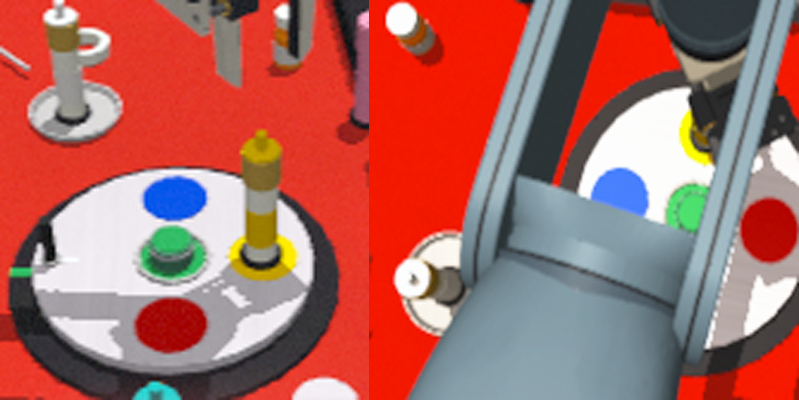

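The yellow oiler stands in its bay at (262,258), the tin is in the cup and the spent oiler is in the dish. Now I go back to the post.

Emit:
send_rows(
  steps="0 0 0 0.0135 -0.0195 0 0.45; 0 0 0 0.0135 -0.0195 0 0.45; 0 0 0 0.0135 -0.0195 0 0.45; 0 0 0 0.0135 -0.0195 0 0.45; 0 0 0 0.0135 -0.0195 0 0.45; 0 0 0 0.0135 -0.0195 0 0.45; 0 0 0 0.0135 -0.0195 0 0.45; 0 0 0 0.0135 -0.0195 0 0.45; 0 0 0 0.0135 -0.0195 0 0.45",
)

```text
clock: 38.83
eef_pos: [0.4332, 0.0075, 0.2535]
orientation: [[-0.502, 0.865, -0.003], [0.865, 0.502, 0.001], [0.002, -0.002, -1.0]]
wrist_force: [0.4, 0.0, 0.7]
finger_gap: 0.0509
finger_force: 0.0
```

Emit:
send_rows(
  steps="0 0 10.4 0 0 0 0.45; 0 0 10.4 0 0 0 0.45; 0 0 10.4 0 0 0 0.45; 0 0 10.4 0 0 0 0.45; 0 0 10.4 0 0 0 0.45; 0 0 10.4 0 0 0 0.45; 0 0 10.4 0 0 0 0.45; 0 0 10.4 0 0 0 0.45; 0 0 10.4 0 0 0 0.45; 0 0 10.4 0 0 0 0.45; 0 0 10.4 0 0 0 0.45; 0 0 10.4 0 0 0 0.45",
)

```text
clock: 40.33
eef_pos: [0.434, 0.0074, 0.2535]
orientation: [[0.996, -0.087, -0.003], [-0.087, -0.996, 0.001], [-0.003, -0.001, -1.0]]
wrist_force: [0.3, 0.4, 1.2]
finger_gap: 0.051
finger_force: 0.0
```

Run:
```python
from h import *
s=state();p,y=pose(); print(p,y,s['finger_gap'],s['q'])
b=cam('side');cv2.imwrite('pics/s10.png',cv2.resize(b['img'][130:250,160:310,::-1],(600,480),interpolation=cv2.INTER_CUBIC))
print(proj(b,[.4367,.0068,.03]),proj(b,[.4367,.0068,.085]))
print(line(p,y,[.4367,.0068,.045],-4.6,1,.45))
```

```text
[0.43397496 0.0074171  0.25345746] -4.984409218777644 0.05099238250377463 [-2.41057736e-01  2.38203989e-02  1.72736790e+00  1.50882702e-05
  1.39384004e+00  1.41673118e+00]
[195.9 204. ] [193.7 190.9]
0 0 -0.38 0.0028 0.0004 0.2085 0.45
```

View pics/s10.png

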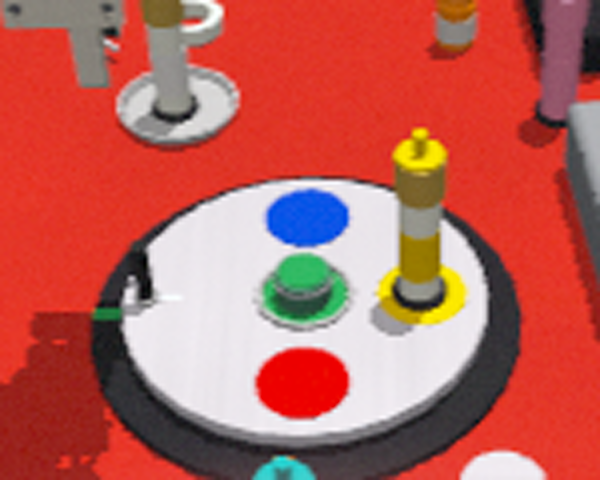

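Everything is standing, and the post base at (148,296) is where predicted. I'm lowering and caging it.

Emit:
send_rows(
  steps="0 0 -0.4 0.0028 0.0004 0.03 0.45; 0 0 0 0 0 0.04 0.45; 0 0 0 0 0 0.04 0.45; 0 0 0 0 0 0.04 0.45; 0 0 0 0 0 0.035 0.45; 0 0 0 0 0 0.023 0.5; 0 0 0 0 0 0 0.65; 0 0 0 0 0 0 0.75; 0 0 0 0 0 0 0.8; 0 0 0 0 0 0 0.8; 0 0 0 0 0 0 0.8",
  force=5,
)

```text
clock: 41.75
eef_pos: [0.4381, 0.0065, 0.0475]
orientation: [[0.997, -0.074, 0.001], [-0.074, -0.997, -0.0], [0.001, 0.0, -1.0]]
wrist_force: [0.3, 0.3, -0.2]
finger_gap: 0.0188
finger_force: 0.0
```

Run:
```python
from h import *
s=state();p,y=pose(); print(p,y,s['finger_gap'],s['wrist_force'],s['finger_force']); e=p[:2]-AX;print(np.linalg.norm(e),np.degrees(np.arctan2(e[1],e[0])))
x=arc(p,y,180,261.3,44,.8).split(';');print(x[0],x[10],x[40])
```

```text
[0.43809981 0.00648357 0.04753802] -4.229780424856377 0.018756280858880377 [ 0.34528179  0.26072771 -0.22730063] 0.0
0.12057372427151099 175.4888175715599
0 0 -1.94 -0.0014 0.0041 0 0.8  0 0 -1.94 0.0001 0.0042 0 0.8  0 0 -1.94 0.0001 0.0042 0 0.8
```

Emit:
send_rows(
  steps="0 0 -1 -0.0013 0.0021 0 0.8; 0 0 -1.5 0.0001 0.0032 0 0.8; 0 0 -2 0.0001 0.0042 0 0.8; 0 0 -2 0.0001 0.0042 0 0.8; 0 0 -2 0.0001 0.0042 0 0.8; 0 0 -2 0.0001 0.0042 0 0.8; 0 0 -2 0.0001 0.0042 0 0.8; 0 0 -2 0.0001 0.0042 0 0.8; 0 0 -2 0.0001 0.0042 0 0.8; 0 0 -2 0.0001 0.0042 0 0.8; 0 0 -2 0.0001 0.0042 0 0.8; 0 0 -2 0.0001 0.0042 0 0.8",
)

```text
clock: 43.25
eef_pos: [0.442, -0.0401, 0.0469]
orientation: [[0.949, 0.315, -0.001], [0.315, -0.949, 0.0], [-0.001, -0.001, -1.0]]
wrist_force: [-0.9, 1.4, 0.6]
finger_gap: 0.0186
finger_force: 0.6
```

Emit:
send_rows(
  steps="0 0 -2 0.0001 0.0042 0 0.8; 0 0 -2 0.0001 0.0042 0 0.8; 0 0 -2 0.0001 0.0042 0 0.8; 0 0 -2 0.0001 0.0042 0 0.8; 0 0 -2 0.0001 0.0042 0 0.8; 0 0 -2 0.0001 0.0042 0 0.8; 0 0 -2 0.0001 0.0042 0 0.8; 0 0 -2 0.0001 0.0042 0 0.8; 0 0 -2 0.0001 0.0042 0 0.8; 0 0 -2 0.0001 0.0042 0 0.8; 0 0 -1.5 0.0001 0.0032 0 0.8; 0 0 -1 0.0001 0.0021 0 0.8",
)

```text
clock: 44.75
eef_pos: [0.4658, -0.0808, 0.0469]
orientation: [[0.757, 0.654, -0.001], [0.654, -0.757, 0.0], [-0.0, -0.001, -1.0]]
wrist_force: [-0.7, 1.2, 0.2]
finger_gap: 0.0187
finger_force: 0.5
```

Run:
```python
from h import *
s=state();p,y=pose(); print(p,y,s['finger_gap'],s['wrist_force'],s['finger_force'],s['q']); e=p[:2]-AX;print(np.linalg.norm(e),np.degrees(np.arctan2(e[1],e[0])))
x=arc(p,y,180,261.3,21,.8).split(';');print(x[0],x[10],x[20])
```

```text
[ 0.46578667 -0.08081224  0.04689316] 40.820998650153214 0.01872987302112405 [-0.70932469  1.18650615  0.24871499] 0.5255428701639175 [-4.08310017e-01  3.18662386e-01  1.93497797e+00 -8.49896960e-05
  8.88665330e-01  4.50079197e-01]
0.12088614639500132 -139.93307176374992
0 0 -1.93 -0.0011 0.0042 0 0.8  0 0 -1.93 0.0000 0.0042 0 0.8  0 0 -1.93 0.0001 0.0042 0 0.8
```

Emit:
send_rows(
  steps="0 0 -1 -0.0011 0.0021 0 0.8; 0 0 -1.5 0.0001 0.0032 0 0.8; 0 0 -2 0.0001 0.0043 0 0.8; 0 0 -2 0.0001 0.0043 0 0.8; 0 0 -2 0.0001 0.0043 0 0.8; 0 0 -2 0.0001 0.0043 0 0.8; 0 0 -2 0.0001 0.0043 0 0.8; 0 0 -2 0.0001 0.0043 0 0.8; 0 0 -2 0.0001 0.0043 0 0.8; 0 0 -2 0.0001 0.0043 0 0.8; 0 0 -2 0.0001 0.0043 0 0.8; 0 0 -2 0.0001 0.0043 0 0.8",
)

```text
clock: 46.25
eef_pos: [0.5035, -0.1109, 0.047]
orientation: [[0.448, 0.894, -0.0], [0.894, -0.448, -0.0], [-0.0, -0.0, -1.0]]
wrist_force: [-1.1, -1.1, 0.1]
finger_gap: 0.0185
finger_force: 0.6
```

Emit:
send_rows(
  steps="0 0 -2 0.0001 0.0043 0 0.8; 0 0 -2 0.0001 0.0043 0 0.8; 0 0 -2 0.0001 0.0043 0 0.8; 0 0 -2 0.0001 0.0043 0 0.8; 0 0 -2 0.0001 0.0043 0 0.8; 0 0 -2 0.0001 0.0043 0 0.8; 0 0 -1.5 0.0001 0.0032 0 0.8; 0 0 -1 0.0001 0.0021 0 0.8; 0 0 -0.5 0 0.001 0 0.8; 0 0 0 0 0 0 0.8; 0 0 0 0 0 0 0.8",
)

```text
clock: 47.62
eef_pos: [0.5337, -0.121, 0.0472]
orientation: [[0.204, 0.979, 0.001], [0.979, -0.204, -0.0], [0.0, 0.001, -1.0]]
wrist_force: [-0.5, -0.1, 0.7]
finger_gap: 0.0187
finger_force: 0.0
```

Run:
```python
from h import *
s=state();p,y=pose(); print(p,y,s['finger_gap'],s['wrist_force'],s['finger_force'],s['q']); e=p[:2]-AX;print(np.linalg.norm(e),np.degrees(np.arctan2(e[1],e[0]))%360)
x=arc(p,y,180,261.4,2,.8).split(';');print(x)
```

```text
[ 0.53373838 -0.12095871  0.04717743] 78.24883183605266 0.018718936011131778 [-0.49993055 -0.13124393  0.71667849] 0.0 [-4.26880544e-01  4.27757429e-01  1.75491028e+00  2.71077847e-04
  9.58421499e-01 -2.21939703e-01]
0.12048871620444754 258.2378139685937
['0 0 -1.58 -0.0015 0.0034 0 0.8', ' 0 0 -1.58 0.0000 0.0034 0 0.8']
```

Emit:
send_rows(
  steps="0 0 -0.8 -0.0007 0.0016 0 0.8; 0 0 -0.8 -0.0007 0.0017 0 0.8; 0 0 -0.8 0 0.0017 0 0.8; 0 0 -0.8 0 0.0017 0 0.8; 0 0 0 0 0 0 0.8; 0 0 0 0 0 0 0.8; 0 0 0 0 0 0 0.65; 0 0 0 0 0 0 0.5; 0 0 0 0 0 0 0.5; 0 0 0 0 0 0 0.5",
)

```text
clock: 48.88
eef_pos: [0.5399, -0.1236, 0.0471]
orientation: [[0.148, 0.989, 0.0], [0.989, -0.148, -0.0], [-0.0, 0.0, -1.0]]
wrist_force: [0.5, 0.0, -0.2]
finger_gap: 0.0461
finger_force: 0.0
```

Emit:
send_rows(
  steps="0 0 0 0 0 -0.02 0.5; 0 0 0 0 0 -0.04 0.5; 0 0 0 0 0 -0.045 0.5; 0 0 0 0 0 -0.045 0.5; 0 0 0 0 0 -0.04 0.5; 0 0 0 -0.03 0 0 0.5; 0 0 0 -0.03 0 0 0.5; 0 0 0 -0.03 0 0 0.5; 0 0 0 -0.03 0 0 0.5; 0 0 0 0 0 0 0.5; 0 0 0 0 0 0 0.5",
)

```text
clock: 50.25
eef_pos: [0.522, -0.2416, 0.2369]
orientation: [[0.149, 0.989, -0.0], [0.989, -0.149, 0.001], [0.001, -0.0, -1.0]]
wrist_force: [-0.4, -0.2, -0.8]
finger_gap: 0.0466
finger_force: 0.0
```

Run:
```python
from h import *
s=state();p,y=pose(); print(p,y,s['finger_gap'],s['wrist_force'])
a=cam('top');b=cam('side');r,g,bl=[a['img'][:,:,i].astype(int) for i in range(3)]
for n,m,z in[('red',(r>g+80),.03),('blue',(bl>r+60),.03),('grn',(g>r+40)&(g>bl+40),.056)]:
    N,L,S,C=cv2.connectedComponentsWithStats(m.astype(np.uint8))
    for i in range(1,N):
        q=atz(a,*C[i],z)
        e=q[:2]-AX
        if S[i,4]>100 and np.linalg.norm(e)<.11: print(n,S[i,4],q,np.linalg.norm(e),np.degrees(np.arctan2(e[1],e[0])))
print([proj(c,[*(AX+.122*np.array([np.cos(np.radians(260.3)),np.sin(np.radians(260.3))])),.085]) for c in (a,b)])
cv2.imwrite('pics/s11.png',np.hstack([cv2.resize(b['img'][120:250,165:295,::-1],(400,400),interpolation=cv2.INTER_CUBIC),cv2.resize(a['img'][150:300,160:310,::-1],(400,400),interpolation=cv2.INTER_CUBIC)]))
```

```text
[ 0.52195008 -0.24164201  0.23688936] 81.44390688891544 0.046649857965498795 [-0.43881536 -0.21905207 -0.76380237]
red 438 [ 0.6467 -0.0178  0.03  ] 0.0896303520019865 -9.504358722503014
blue 493 [0.4693 0.0125 0.03  ] 0.09033963692643447 170.12060942049087
grn 415 [ 0.5558 -0.0029  0.056 ] 0.0025019992006394183 177.70938995736154
[array([289.7, 229.9]), array([229.5, 220.1])]
```

View pics/s11.png

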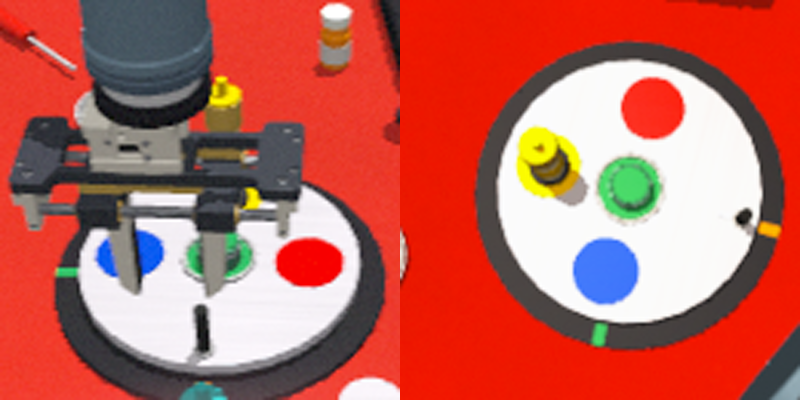

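The post is at the orange mark and the yellow oiler still stands in its bay. The nozzle is at (541,149), full pixel (212.9,205.9), and the tin is in the cup. One last numeric check before handing in.

Run:
```python
from h import *
a=cam('top');t=np.radians(-9.5+90.3);B=AX+.09*np.array([np.cos(t),np.sin(t)])
d=np.linalg.norm(atz(a,212.9,205.9,.183)[:2]-B); print(B,atz(a,212.9,205.9,.183),d,state()['wrist_force'])
if d<.012: print(close_job())
```

```text
[0.57268931 0.08584226] [0.5651 0.0767 0.183 ] 0.011881858757286621 [-0.3329602  -0.2654263  -0.16499881]
the job is handed in; nothing more can be done
None
```

The job is handed in: the post stands at the orange mark, the yellow oiler (the only fresh one on the bench) is in its bay, the spent oiler is in the dish and the tin is in the hub cup. My last check put the yellow oiler's nozzle about 12 mm from its bay centre (18 mm allowed), and no verdict was returned.

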